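# Clip a scan plate into the loading dock

### The arm

A 6-joint arm with a two-finger parallel gripper is mounted at the origin on the work surface. World frame = base frame: x ahead of the robot, y to its left, z up, the work surface at z = 0. Lengths are in mm, angles in rad, forces in N, time in s.
With the tool pointing down it reaches from about 375 to 975 mm from the base axis. Payload 3.8 kg.
Tool frame: the origin (TCP) lies at the very end of the fingers, on their centre line; the grasp point (between the pads) lies 19 mm behind it (r.grip_point_offset is the distance from the TCP to the grasp point, in mm); z points along the fingers, y is the direction in which the jaws open and shut (so a half turn about z gives the same grasp; the last joint's range is limited). The gripper opens to 85 mm and grips with 20 to 120 N. Pads are 22 mm wide; open, the fingers measure 114 mm over their backs; the gripper's body (76 mm by 85 mm) begins 54 mm behind the grasp point. The pads swing forward as they close: fully open they stand 13 mm farther back than shut.
Start: joints at [1.188, 0.264, 1.604, -0, 1.274, -0.037], TCP at [228.788, 635.039, 231.28] pointing down, gripper open.
Joint ranges: [-2.63, 2.63], [-0.94, 2.18], [0.31, 2.57], [-1.31, 4.45], [0, 2.66], [-2.55, 2.55]. Speed limits (rad/s): [2.57, 2.57, 3.14, 3.14, 3.14, 3.14].

### API

Orientations are given as a unit quaternion [w, x, y, z].
In Python, from cell import telemetry, imaging, job, r gives the robot as it stands.
- The arm moves only by the tool drive_tool, never from a script. Its argument "targets" is a list of rows, each an object of numbers: "x", "y", "z": the shift along the tool's x, y, z as a fraction of full scale; "rx", "ry", "rz": the turn, a rotation vector about the tool's x, y, z as a fraction of full scale; "hand": the finger opening in mm, from 0 to 85.4. In form: [{"x": .., "y": .., "z": .., "rx": .., "ry": .., "rz": .., "hand": ..}, ...]. A call has 1 to 20 rows; each row is the pose to reach, as a shift and turn from the pose commanded when the call began, along the tool's axes at that moment; what a row does not reach only later rows make up. Full scale, the value 1, is 400 mm for a shift and 2 rad for a turn. A row lasts 1/10 s, in which the tool goes at most 50 mm and 8.59 degrees, less where a joint would pass 70% of its speed; a pose out of reach is approached as far as the arm can. A call with a number of a shift or a turn outside -1 to 1 is refused whole. A call with a gripper value outside its range is refused whole. The fingers move at their own pace and stop on an object; "newtons" is the grip in N (left out, the last holds). Time passes only in rows, so rows that repeat a pose let the fingers close. It gives the time, the measured TCP pose, the force and the opening at its end, in the units of the state.
- telemetry.state(): the state, without advancing time (a new reading comes with each control period).
- imaging.read_camera(name): name is "scene" or "side" or "wrist"; returns (picture, depth): 420x560x3 uint8, red, green, blue; 420x560 float32, mm along the optical axis (not along the pixel's ray), 0 where there is no reading.
- imaging.camera_params(name): a dict with "camera_matrix" (3x3 intrinsics, pixels), "R" (3x3) and "t" (3): a world point X has camera coordinates R X + t; the wrist camera has in their place "tool_from_camera" (4x4, takes a point from camera to tool coordinates, whose origin is the TCP and whose axes are the flange's). Camera axes: x right, y down, z forward; pixel columns grow to the right and rows downward; lengths in mm; the calibration is good to about 2 mm. A picture is of the moment at which its call begins: read the wrist's pose just before it. camera_params takes no time and is no camera call.
- job.close_job(): hands the job in, once; it reports no verdict.
Trained networks look in the newest picture that a camera, given by its name, has taken for a name from the list of things; names that differ only in an ending like _2 or _b are one class to them, and where a whole thing is asked for, a point or a joint stands for the part that bears it (a point fixed in the world has none). Each returns a list of dicts, best first, with "p" (0 to 1); they miss things now and then, are a little off and sometimes report something else, mostly with a low value. They report only what shows in the picture. A call takes as long as a camera call. They do not tell look-alikes from the thing itself.
- imaging.regions_of(label, camera): "mask" (420x560 bool, what is visible of it) and "box" ([centre column, centre row, width, height] in pixels, round what is visible of it).
The state is a dict: "clock": time; "qpos": joint angles; "joint_vel": joint speeds; "joint_torque": joint torques, N m; "tool_pos": TCP position; "orientation": TCP orientation; "ft_force": force on the tool from outside, world axes, zero at the start; "wrist_torque": the same for the moment, N m; "grip_width": finger opening in mm.
Only numpy, scipy, OpenCV 4.12 (cv2) and the standard library are available. Lean on these libraries where they do the work, as an engineer would, in place of code of your own. Each camera call takes 0.05 s, during which the arm holds its last target.

### The job

Swing the dock's spring clip up until it stays up by itself, slide the scan plate that carries the tooth arch along the bed and between the rails until you feel it firmly against the backstop, then lower the clip onto the plate. Push the plate gently without ramming it or lifting it off the bed, guide the clip down instead of letting it snap shut, and leave the plate tight against the backstop with everything else on the bench where it was.

Things in the scene. Friction and masses are not known exactly. Their poses are not given: they have to be found in the camera images.
- dock: loading dock fixed to the bench: flat grey-painted metal bed 245 x 110 mm, top 16 mm above the bench. Origin on the bench; the bed runs from x = -145 to +100 mm, y = +-55. x (mostly away from the robot) is the way a plate slides in, z up. Hinge posts, 26 mm above the bed, at x = 62, y = +-44
- rail_mouth (a point): point on the bed midway between the flared mouths of two steel guide rails, at dock x = -55 mm, y = 0. Rails are 8 mm high above the bed; inner faces 76 mm apart here, narrowing to 53 mm at dock x = -19 and staying so to x = +45
- clip_hinge (a point): middle of the clip's hinge axis, at dock x = 60 mm, y = 0, 20 mm above the bed; the axis is parallel to dock y and fixed in the dock. At y = +36 mm a small spring strut runs from the bed to an ear on the clip, at most 47 mm above the bed
- clip_bar (a point): middle of the clip's handle: round steel bar 8 mm thick, 66 mm long, parallel to dock y, held near its ends by thin wire arms 54 mm apart inside. Clip shut: 75 mm to -x of the hinge axis and 28 mm above it (48 above the bed). The clip's flat leaf, 24 mm wide, runs from the hinge 60 mm to -x, its top 24 mm below the bar's axis
- clip (a joint): clip angle, rad: 0 shut, 1.3 fully up; growing, the bar swings up and to +x about the hinge. Over-centre spring: below about 0.65 it pulls the clip shut (some 4 N at the bar when shut, less towards the middle), above that it pulls it up to its stop, where it stays. Let go below 0.6 it snaps shut. Resting on a plate: about 0.08
- clip_nose (a point): bottom of the clip's nose, 24 mm wide, 8 mm thick, that presses on the plate: reaches down from the leaf's end, with the clip shut at dock x = 4 mm and 1.5 mm above the empty bed. No plate can be forced beneath it while the clip is shut
- backstop: dark steel block 10 x 46 x 12 mm fixed on the bed beneath the clip's leaf, at a depth that differs from start to start: its face is 20 to 32 mm beyond the dock's origin along dock x. Origin: lower edge of the face that looks to -x, in the middle; axes as the dock's
- plate: scan plate: black plastic, 80 x 50 x 6 mm, with a white plaster tooth arch (17 mm above the underside, its front 44 mm behind the front edge) and along its whole rear (-x) edge an upright lip 5 mm thick, 18 mm high from the underside. Loose, 0.13 to 0.25 kg, on the near end of the bed, a little askew. Origin: centre of the underside; x towards the front edge that goes under the clip
- plate_front (a point): middle of the scan plate's front edge, 40 mm ahead of the plate's origin, 3 mm above its underside
- plate_lip (a point): middle of the rear face of the plate's lip, at its top edge: 40 mm behind the plate's origin, 18 mm above its underside
- spare: spare scan plate, same shape as the scan plate but with no arch on it, lying on the bench beside the dock; bystander. Origin: centre of its underside
- model_a: small terracotta-coloured dental model on a round base, 52 mm across, 29 mm high, beside the dock; bystander. Origin: centre of its underside
- model_b: small white plaster dental model, 52 mm across, 29 mm high; bystander. Origin: centre of its underside
- flask: steel drinking flask, 68 mm across, 220 mm high; bystander. Origin: centre of its underside
- mug: blue mug, 80 mm across, 95 mm high; bystander. Origin: centre of its underside
- mouse: round black computer mouse, 60 mm across, 33 mm high; bystander. Origin: centre of its underside
- dropper: small blue dropper bottle, 28 mm across, 70 mm high; bystander. Origin: centre of its underside
Things that resemble listed ones, but are neither listed nor needed, are in the scene too. What is shaped like the plate but green or red is not meant.

How it is judged:
By the outcome, as a careful person would: the job done as asked, in the order asked, and still so for the second after the job is handed in, with the robot touching nothing.
It also fails if it takes over 67 s, if anything falls off the work surface, if the arm or the gripper's body presses on something with over 40 N, if the wrist force passes 120 N, or if a joint passes its speed limit or range.

## Working session

There is one attempt and no reset: what is moved stays moved. The work goes in short steps, Python scripts to look and compute and a tool call to move; the robot and the scene stay as the last step left them, time stands still between calls to the robot, and variables do not carry over. Pictures are saved under pics/ and viewed, and the job is handed in when it is done.

Besides the shell and the picture viewer there is one more tool, called after "Request:" as name([rows], argument=value, ...), one row to a line, values as JSON. drive_tool: Moves the arm, as the interface text tells. Shift numbers are shares of 400 mm and turn numbers shares of 2 rad, none past 1 either way. Its arguments: {"type":"object","properties":{"targets":{"type":"array"},"newtons":{"type":"number"}},"required":["targets"]}

```bash
ls; mkdir -p pics; cat > h.py <<'E'
import numpy as np, cv2
from cell import telemetry, imaging, job, r
from scipy.spatial.transform import Rotation as Ro
def save(n,p): cv2.imwrite('pics/'+n+'.png',cv2.cvtColor(p,cv2.COLOR_RGB2BGR))
def Rt(q): return Ro.from_quat([q[1],q[2],q[3],q[0]]).as_matrix()
def world(cam,depth,st=None):
    c=imaging.camera_params(cam);K=np.array(c['camera_matrix'])
    v,u=np.mgrid[0:420,0:560]
    P=np.stack([(u-K[0,2])/K[0,0]*depth,(v-K[1,2])/K[1,1]*depth,depth],-1)
    if 'R' in c: return (P-np.array(c['t']))@np.array(c['R'])
    T=np.array(c['tool_from_camera']);Q=P@T[:3,:3].T+T[:3,3]
    return Q@Rt(st['orientation']).T+np.array(st['tool_pos'])
def proj(cam,X,st=None):
    c=imaging.camera_params(cam);K=np.array(c['camera_matrix']);X=np.atleast_2d(X)
    if 'R' in c: p=X@np.array(c['R']).T+np.array(c['t'])
    else:
        T=np.array(c['tool_from_camera']);q=(X-np.array(st['tool_pos']))@Rt(st['orientation']);p=(q-T[:3,3])@T[:3,:3]
    p=p@K.T;return p[:,:2]/p[:,2:]
E
python3 - <<'E'
from h import *
st=telemetry.state();print(st)
for c in ['scene','side','wrist']:
    p,d=imaging.read_camera(c);save(c+'0',p);np.savez('/tmp/'+c+'0.npz',p=p,d=d)
    print(c,imaging.camera_params(c))
E
```

```text
pics
{'clock': 0.0, 'qpos': array([ 1.18811595e+00,  2.64769726e-01,  1.60536770e+00, -2.28676410e-05,
        1.27369918e+00, -3.69150248e-02]), 'joint_vel': array([-0.00033231, -0.00239152, -0.0015555 ,  0.00127825, -0.00024822,
       -0.00191609]), 'joint_torque': array([ 3.31015026e-04, -5.15122283e+01, -3.67320013e+01,  2.33948167e-04,
        1.30187921e-02, -1.53498871e-05]), 'tool_pos': array([228.51526289, 634.3685613 , 229.95425836]), 'orientation': array([-2.22976392e-04,  1.72019345e-01,  9.85092933e-01, -1.09965479e-03]), 'ft_force': array([ 0.41471507, -1.10728809,  0.29445741]), 'wrist_torque': array([-0.00704049, -0.00089094, -0.02513968]), 'grip_width': 85.67824069651664}
scene {'camera_matrix': array([[399.21836452,   0.        , 285.92889624],
       [  0.        , 399.21836452, 211.58165899],
       [  0.        ,   0.        ,   1.        ]]), 'R': array([[ 0.13097439,  0.99135273,  0.00809194],
       [ 0.82139344, -0.10394228, -0.56081086],
       [-0.55512029,  0.08009853, -0.8279044 ]]), 't': array([ -91.21888402, -402.02693639, 1366.54815493])}
side {'camer
[... 216 characters left out ...]
],
       [-0.27044215, -0.49821935, -0.82379519],
       [ 0.36539504,  0.73853757, -0.56661162]]), 't': array([-457.81972088,  179.14507541,  866.22759176])}
wrist {'camera_matrix': array([[329.30840744,   0.        , 278.23166541],
       [  0.        , 329.30840744, 205.91616505],
       [  0.        ,   0.        ,   1.        ]]), 'tool_from_camera': array([[ 4.37405313e-04, -9.46810780e-01, -3.21790545e-01,
         8.23447077e+01],
       [ 9.99999827e-01,  2.87683341e-04,  5.12829079e-04,
         2.55589396e-03],
       [-3.92978321e-04, -3.21790713e-01,  9.46810743e-01,
        -1.43193752e+02],
       [ 0.00000000e+00,  0.00000000e+00,  0.00000000e+00,
         1.00000000e+00]])}
```

View pics/scene0.png

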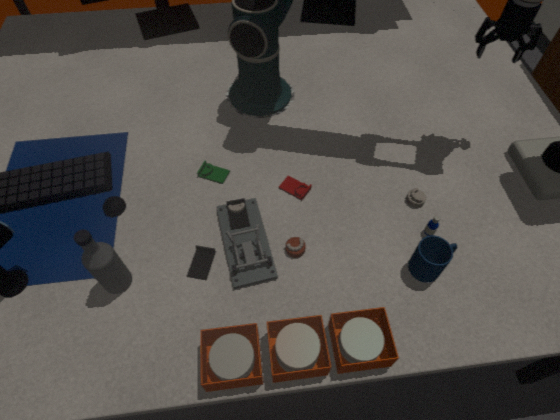

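View pics/side0.png

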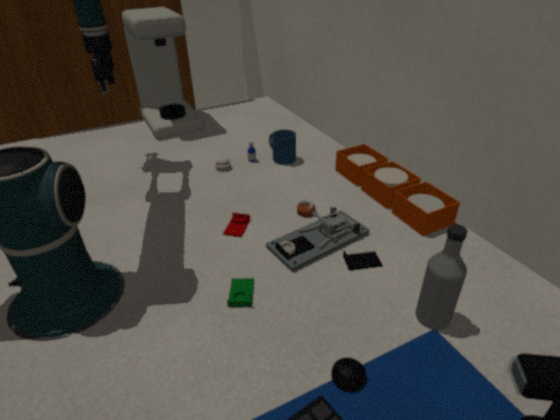

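View pics/wrist0.png

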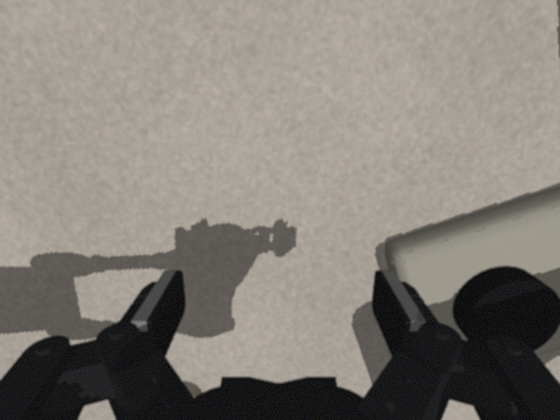

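The scene view shows the dock at about cols 218–275, rows 198–287, with the plate at its upper (near) end around (237,213). Red and green decoys lie off the dock, and the spare is at (201,262). Next I fit the dock pose from depth.

```bash
python3 - <<'E'
from h import *
for c,b in [('scene',(205,285,190,295)),('side',(255,380,205,280))]:
    f=np.load(f'/tmp/{c}0.npz');W=world(c,f['d'])
    m=np.zeros((420,560),bool);m[b[2]:b[3],b[0]:b[1]]=1;m&=f['d']>0
    P=W[m];
    print(c,'bench z',np.median(P[P[:,2]<8][:,2]))
    Q=P[(P[:,2]>10)&(P[:,2]<60)]
    h,e=np.histogram(Q[:,2],bins=np.arange(10,80,2));print(list(zip(e,h)))
    # dock comp
    mm=(m&(W[...,2]>9)&(W[...,2]<75)).astype(np.uint8)
    n,l,s,_=cv2.connectedComponentsWithStats(mm);i=1+np.argmax(s[1:,4]);
    mb=(l==i)&(W[...,2]<22)
    q=W[mb][:,:2]
    (cx,cy),(w,hh),a=cv2.minAreaRect(q.astype(np.float32));print(s[i],(cx,cy),(w,hh),a)
for lab in ['dock','plate','clip_bar','clip_hinge','backstop']:
  for c in ['scene','side']:
    f=np.load(f'/tmp/{c}0.npz');W=world(c,f['d'])
    for o in imaging.regions_of(lab,c)[:4]: 
        p=W[o['mask']&(f['d']>0)]
        print(lab,c,round(o['p'],2),np.round(o['box'],0),np.round(np.median(p,0),0))
E
```

```text
scene bench z 0.44121117690310974
[(np.int64(10), np.int64(25)), (np.int64(12), np.int64(189)), (np.int64(14), np.int64(811)), (np.int64(16), np.int64(994)), (np.int64(18), np.int64(360)), (np.int64(20), np.int64(167)), (np.int64(22), np.int64(161)), (np.int64(24), np.int64(119)), (np.int64(26), np.int64(45)), (np.int64(28), np.int64(42)), (np.int64(30), np.int64(30)), (np.int64(32), np.int64(62)), (np.int64(34), np.int64(38)), (np.int64(36), np.int64(52)), (np.int64(38), np.int64(157)), (np.int64(40), np.int64(169)), (np.int64(42), np.int64(76)), (np.int64(44), np.int64(15)), (np.int64(46), np.int64(10)), (np.int64(48), np.int64(4)), (np.int64(50), np.int64(7)), (np.int64(52), np.int64(5)), (np.int64(54), np.int64(7)), (np.int64(56), np.int64(5)), (np.int64(58), np.int64(9)), (np.int64(60), np.int64(0)), (np.int64(62), np.int64(0)), (np.int64(64), np.int64(0)), (np.int64(66), np.int64(0)), (np.int64(68), np.int64(0)), (np.int64(70), np.int64(0)), (np.int64(72), np.int64(0)), (np.int64(74), np.int64(0)), (np.int64(76), np.int64(0))]
[ 216  198   62   90 3626] (574.0529174804688, -91.
[... 1303 characters left out ...]
scene 0.35 [237. 214.  24.  28.] [ 499. -104.   23.]
dock side 0.85 [318. 240. 105.  61.] [ 581. -112.   17.]
plate scene 0.94 [214. 172.  29.  22.] [ 337. -170.    8.]
plate scene 0.91 [238. 215.  23.  30.] [ 498. -105.   23.]
plate side 0.94 [238. 227.  28.  32.] [417.  59.   7.]
plate side 0.92 [295. 248.  40.  23.] [ 492. -112.   23.]
plate side 0.88 [243. 292.  26.  32.] [ 332. -177.    7.]
clip_bar scene 0.63 [251. 246.  37.  44.] [621. -82.  41.]
clip_bar side 0.62 [334. 222.  43.  21.] [618. -90.  40.]
clip_hinge scene 0.57 [246. 244.  60.  91.] [609. -84.  17.]
clip_hinge scene 0.43 [248. 247.  37.  36.] [634. -83.  40.]
clip_hinge side 0.58 [319. 240. 100.  67.] [ 580. -111.   17.]
```

Request:
drive_tool([
  {"x":-0.72,"y":-0.65,"z":0,"rz":0.27},
  {"x":-0.72,"y":-0.65,"z":0,"rz":0.27},
  {"x":-0.72,"y":-0.65,"z":0,"rz":0.27},
  {"x":-0.72,"y":-0.65,"z":0,"rz":0.27},
  {"x":-0.72,"y":-0.65,"z":0,"rz":0.27},
  {"x":-0.72,"y":-0.65,"z":0,"rz":0.27},
  {"x":-0.72,"y":-0.65,"z":0,"rz":0.27},
  {"x":-0.72,"y":-0.65,"z":0,"rz":0.27},
  {"x":-0.72,"y":-0.65,"z":0,"rz":0.27},
])

```text
invalid input
```

```bash
cat >> h.py <<'E'
def rel(target,yaw):
    "world TCP target & tool-x world yaw (tool vertical) -> fractions from measured pose"
    st=telemetry.state();R=Rt(st['orientation']);d=R.T@(np.array(target)-st['tool_pos'])
    x=np.array([np.cos(yaw),np.sin(yaw),0]);z=np.array([0,0,-1.]);Rg=np.stack([x,np.cross(z,x),z],1)
    print('fr',np.round(d/400,4),'rot',np.round(Ro.from_matrix(R.T@Rg).as_rotvec()/2,4),'mm',np.round(d,1))
E
python3 - <<'E'
from h import *
rel([596,-50,230],1.706)
print(telemetry.state())
E
```

```text
fr [-1.4441 -1.3002  0.0033] rot [ 0.     -0.      0.5449] mm [-577.6 -520.1    1.3]
{'clock': 0.65, 'qpos': array([ 1.18813574e+00,  2.63825493e-01,  1.60398163e+00, -1.83054400e-06,
        1.27371646e+00, -3.69611370e-02]), 'joint_vel': array([ 0.00053066,  0.00160768, -0.00070106, -0.0020301 , -0.00029879,
       -0.00027525]), 'joint_torque': array([ 1.29791173e-03, -5.14756358e+01, -3.67542708e+01, -4.25360031e-05,
        8.61985645e-04, -1.30480612e-05]), 'tool_pos': array([228.76816847, 635.05133351, 231.33991657]), 'orientation': array([8.04901842e-06, 1.71990040e-01, 9.85098688e-01, 3.35965472e-05]), 'ft_force': array([ 0.30799133, -0.18908862, -0.18240077]), 'wrist_torque': array([-0.02379378,  0.01809215, -0.01164316]), 'grip_width': 85.16578221457297}
```

The move was refused, so every key is probably required. I'll supply all of them.

Request:
drive_tool([
  {"x":-0.72,"y":-0.65,"z":0,"rx":0,"ry":0,"rz":0.27,"hand":60},
  {"x":-0.72,"y":-0.65,"z":0,"rx":0,"ry":0,"rz":0.27,"hand":60},
  {"x":-0.72,"y":-0.65,"z":0,"rx":0,"ry":0,"rz":0.27,"hand":60},
  {"x":-0.72,"y":-0.65,"z":0,"rx":0,"ry":0,"rz":0.27,"hand":60},
  {"x":-0.72,"y":-0.65,"z":0,"rx":0,"ry":0,"rz":0.27,"hand":60},
  {"x":-0.72,"y":-0.65,"z":0,"rx":0,"ry":0,"rz":0.27,"hand":60},
  {"x":-0.72,"y":-0.65,"z":0,"rx":0,"ry":0,"rz":0.27,"hand":60},
  {"x":-0.72,"y":-0.65,"z":0,"rx":0,"ry":0,"rz":0.27,"hand":60},
  {"x":-0.72,"y":-0.65,"z":0,"rx":0,"ry":0,"rz":0.27,"hand":60},
], newtons=40)

```text
clock: 1.55
tool_pos: [413.5, 289.1, 231.6]
orientation: [0.001, 0.431, 0.902, -0.0]
ft_force: [-0.1, 0.9, 0.1]
grip_width: 60.1
```

```bash
python3 - <<'E'
from h import *
rel([596,-50,230],1.706)
st=telemetry.state();print(st['clock'],st['tool_pos'],st['qpos'])
E
```

```text
fr [-0.9462 -0.1781  0.0057] rot [0.0004 0.0008 0.2723] mm [-378.5  -71.3    2.3]
1.55 [413.47587216 289.13189004 231.63858648] [ 5.62063214e-01 -6.23585659e-02  1.96066943e+00 -1.83477054e-03
  1.24268597e+00 -1.17187872e-01]
```

Request:
drive_tool([
  {"x":-0.945,"y":-0.18,"z":0,"rx":0,"ry":0,"rz":0.275,"hand":60},
  {"x":-0.945,"y":-0.18,"z":0,"rx":0,"ry":0,"rz":0.275,"hand":60},
  {"x":-0.945,"y":-0.18,"z":0,"rx":0,"ry":0,"rz":0.275,"hand":60},
  {"x":-0.945,"y":-0.18,"z":0,"rx":0,"ry":0,"rz":0.275,"hand":60},
  {"x":-0.945,"y":-0.18,"z":0,"rx":0,"ry":0,"rz":0.275,"hand":60},
  {"x":-0.945,"y":-0.18,"z":0,"rx":0,"ry":0,"rz":0.275,"hand":60},
  {"x":-0.945,"y":-0.18,"z":0,"rx":0,"ry":0,"rz":0.275,"hand":60},
  {"x":-0.945,"y":-0.18,"z":0,"rx":0,"ry":0,"rz":0.275,"hand":60},
  {"x":-0.945,"y":-0.18,"z":0,"rx":0,"ry":0,"rz":0.275,"hand":60},
  {"x":-0.945,"y":-0.18,"z":0,"rx":0,"ry":0,"rz":0.275,"hand":60},
])

```text
clock: 2.55
tool_pos: [595.2, -45.3, 231.0]
orientation: [-0.001, 0.658, 0.753, 0.0]
ft_force: [-0.9, 1.1, -0.9]
grip_width: 59.7
```

```bash
python3 - <<'E'
from h import *
st=telemetry.state();print(st['clock'],st['tool_pos'],st['qpos'],st['ft_force'])
p,d=imaging.read_camera('wrist');save('wrist1',p);np.savez('/tmp/wrist1.npz',p=p,d=d,pos=st['tool_pos'],q=st['orientation'])
s,ds=imaging.read_camera('scene');save('scene1',s)
E
```

```text
2.55 [595.17774795 -45.3112166  230.98065202] [-1.18173295e-01  1.18128992e-01  1.77660811e+00  8.35074586e-04
  1.24765518e+00 -2.52027177e-01] [-0.89662329  1.08006579 -0.94478397]
```

View pics/wrist1.png

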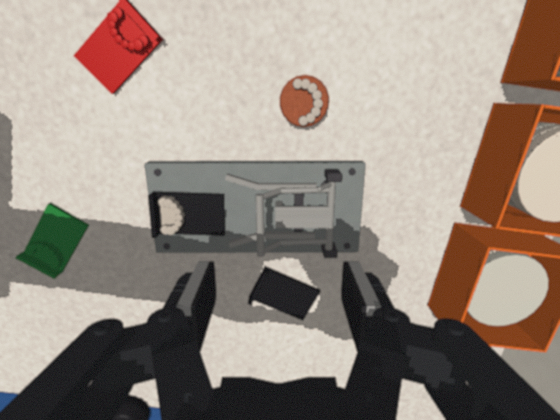

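Wrist view: the dock spans cols 147–364, rows 161–252. The plate is at (188,214) with its lip to the left, and the clip bar is at about col 260, rows 193–255. model_a is above at (304,101) and the spare below at (284,293). Now to measure from this view.

```bash
cat > m.py <<'E'
from h import *
f=np.load('/tmp/wrist1.npz');st=dict(tool_pos=f['pos'],orientation=f['q'])
W=world('wrist',f['d'],st);m=np.zeros((420,560),bool);m[150:262,135:375]=1;m&=f['d']>0
print('bench',np.median(W[60:90,200:260,2]))
mb=m&(W[...,2]>9)&(W[...,2]<21)
n,l,s,_=cv2.connectedComponentsWithStats((m&(W[...,2]>9)).astype(np.uint8));i=1+np.argmax(s[1:,4]);mb&=l==i
(cx,cy),(w,h),a=cv2.minAreaRect(W[mb][:,:2].astype(np.float32));print('bed',(cx,cy),(w,h),a,np.median(W[mb][:,2]))
a=np.deg2rad(a if a<45 else a-90);D=np.array([[np.cos(a),np.sin(a)],[-np.sin(a),np.cos(a)]])
O=np.array([cx,cy])+22.5*D[0];print('O',O,'yaw',a)
L=np.concatenate([(W[...,:2]-O)@D.T,W[...,2:]-15.5],-1)
b=m&(L[...,2]>40)&(L[...,2]<62);P=L[b]
print('bar',len(P),np.median(P,0),P.min(0),P.max(0))
for lo,hi in[(4,8),(12,20)]:
    b=m&(L[...,2]>lo)&(L[...,2]<hi)&(L[...,0]<-40)&(abs(L[...,1])<45);P=L[b];print(lo,len(P),P.min(0),P.max(0))
g=f['p'].astype(int).sum(2)
b=m&(g<110)&(L[...,0]<-40);n,l,s,_=cv2.connectedComponentsWithStats(b.astype(np.uint8));i=1+np.argmax(s[1:,4]);print(s[i])
q=L[(l==i)][:,:2];print('plate',cv2.minAreaRect(q.astype(np.float32)))
P=L[m];
print('tallest',np.sort(P[:,2])[-5:])
E
python3 m.py; python3 - <<'E'
import cv2
i=cv2.imread('pics/wrist1.png')[150:265,135:375];cv2.imwrite('pics/crop1.png',cv2.resize(i,None,fx=3.3,fy=3.3,interpolation=2))
E
```

```text
bench 0.43197434665796663
bed (575.76904296875, -90.8211669921875) (244.81431579589844, 110.33211517333984) 7.851114749908447 16.446339522334213
O [598.05813633 -87.74768083] yaw 0.13702780233779357
bar 596 [-14.25771615   3.70277468  51.8360061 ] [-19.1364247  -33.09640173  40.04027724] [47.30962307 38.43858257 55.08202648]
4 1993 [-136.42655152  -42.1199785     4.00076851] [-40.32319835  43.80302744   7.99850669]
12 760 [-139.51374528  -26.89581558   12.09030838] [-102.99606567   23.5005059    19.97462218]
[178 207  47  28 485]
plate ((-85.21591186523438, -11.050453186035156), (33.305908203125, 52.851749420166016), 86.19196319580078)
tallest [225.81067685 225.82486736 225.84981545 225.92578336 226.0920343 ]
```

View pics/crop1.png

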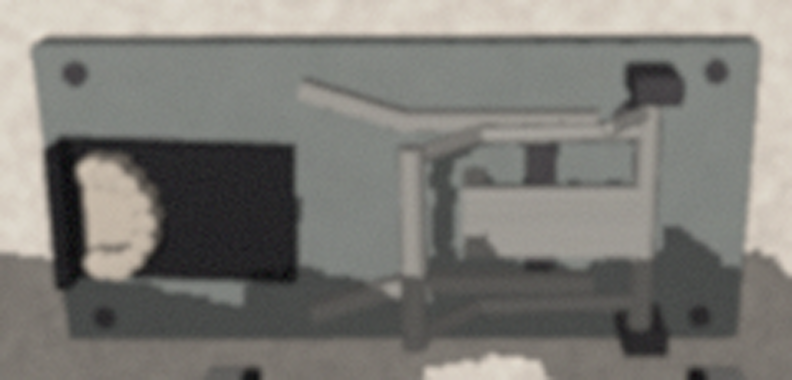

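```bash
cat >> h.py <<'E'
O=np.array([598.06,-87.75]);A=0.137
D=np.array([[np.cos(A),np.sin(A)],[-np.sin(A),np.cos(A)]])
def dk(x,y,z): return [*(O+np.array([x,y])@D),z+16]
E
python3 - <<'E'
from h import *
rel(dk(-14.6,0,104),A+np.pi/2)
E
```

```text
fr [-0.1096 -0.0426  0.2777] rot [-0.0003 -0.0004 -0.0005] mm [-43.8 -17.  111.1]
```

Request:
drive_tool([
  {"x":-0.11,"y":-0.0425,"z":0.2775,"rx":0,"ry":0,"rz":0,"hand":40},
  {"x":-0.11,"y":-0.0425,"z":0.2775,"rx":0,"ry":0,"rz":0,"hand":40},
  {"x":-0.11,"y":-0.0425,"z":0.2775,"rx":0,"ry":0,"rz":0,"hand":40},
  {"x":-0.11,"y":-0.0425,"z":0.2775,"rx":0,"ry":0,"rz":0,"hand":40},
  {"x":-0.11,"y":-0.0425,"z":0.2775,"rx":0,"ry":0,"rz":0,"hand":40},
])

```text
clock: 3.15
tool_pos: [584.2, -90.0, 120.9]
orientation: [-0.0, 0.657, 0.754, 0.0]
ft_force: [0.8, 0.3, 0.4]
grip_width: 39.8
```

```bash
python3 - <<'E'
from h import *
st=telemetry.state();print(st['clock'],st['tool_pos'],st['ft_force'])
p,d=imaging.read_camera('wrist');save('wrist2',p);np.savez('/tmp/wrist2.npz',p=p,d=d,pos=st['tool_pos'],q=st['orientation'])
W=world('wrist',d,st);L=np.concatenate([(W[...,:2]-O)@D.T,W[...,2:]-16],-1)
b=(L[...,2]>44)&(L[...,2]<56)&(abs(L[...,1])<30)&(L[...,0]<0)&(L[...,0]>-30)&(d>0);P=L[b];print(len(P),np.median(P,0),np.percentile(P,[3,97],axis=0))
rel(dk(-14.6,0,33),A+np.pi/2)
E
```

```text
3.15 [584.20026811 -90.01361855 120.85203143] [0.75862547 0.28471625 0.38906075]
1088 [-15.01290966   1.91758034  51.67929027] [[-19.04269636 -28.68314536  47.10023224]
 [-10.93131308  28.86796065  53.19059354]]
fr [ 0.0019 -0.0048  0.1829] rot [ 0.0014  0.0003 -0.0003] mm [ 0.8 -1.9 73.1]
```

View pics/wrist2.png

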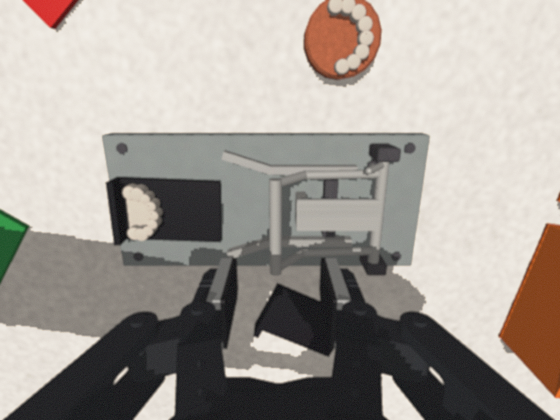

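The bar at (277,225) sits at dock x = -15 and is centred between the fingers. I'll descend and grip it.

Request:
drive_tool([
  {"x":0.0,"y":-0.006,"z":0.09,"rx":0,"ry":0,"rz":0,"hand":40},
  {"x":0.0,"y":-0.006,"z":0.13,"rx":0,"ry":0,"rz":0,"hand":40},
  {"x":0.0,"y":-0.006,"z":0.16,"rx":0,"ry":0,"rz":0,"hand":40},
  {"x":0.0,"y":-0.006,"z":0.18,"rx":0,"ry":0,"rz":0,"hand":40},
  {"x":0.0,"y":-0.006,"z":0.18,"rx":0,"ry":0,"rz":0,"hand":40},
  {"x":0.0,"y":-0.006,"z":0.18,"rx":0,"ry":0,"rz":0,"hand":40},
])

```text
clock: 3.8
tool_pos: [582.3, -91.7, 48.9]
orientation: [0.0, 0.658, 0.753, 0.0]
ft_force: [0.0, 1.0, -0.1]
grip_width: 40.0
```

Request:
drive_tool([
  {"x":0,"y":0,"z":0,"rx":0,"ry":0,"rz":0,"hand":20},
  {"x":0,"y":0,"z":0,"rx":0,"ry":0,"rz":0,"hand":10},
  {"x":0,"y":0,"z":0,"rx":0,"ry":0,"rz":0,"hand":4},
  {"x":0,"y":0,"z":0,"rx":0,"ry":0,"rz":0,"hand":4},
  {"x":0,"y":0,"z":0,"rx":0,"ry":0,"rz":0,"hand":4},
  {"x":0,"y":0,"z":0,"rx":0,"ry":0,"rz":0,"hand":4},
  {"x":0,"y":0,"z":0,"rx":0,"ry":0,"rz":0,"hand":4},
], newtons=25)

```text
clock: 4.5
tool_pos: [582.5, -91.9, 49.0]
orientation: [0.001, 0.658, 0.753, 0.0]
ft_force: [-0.1, 0.4, 5.3]
grip_width: 6.8
```

```bash
python3 - <<'E'
from h import *
p,d=imaging.read_camera('wrist');save('wrist3',p)
p,d=imaging.read_camera('side');save('side3',cv2.resize(p[180:290,240:400],None,fx=4,fy=4))
# arc waypoints
r0=np.array([-75,28.])
import math
for th in np.arange(0,1.31,0.1):
    c,s=math.cos(th),math.sin(th); x=c*r0[0]+s*r0[1]; z=-s*r0[0]+c*r0[1]
    print(round(th,2),np.round([x+75,z-28],1),np.round([(x+75)/400,-(z-28)/400],4))
print(telemetry.state()['ft_force'],telemetry.state()['grip_width'])
E
```

```text
0.0 [0. 0.] [ 0. -0.]
0.1 [3.2 7.3] [ 0.0079 -0.0184]
0.2 [ 7.1 14.3] [ 0.0176 -0.0359]
0.3 [11.6 20.9] [ 0.0291 -0.0523]
0.4 [16.8 27. ] [ 0.0421 -0.0675]
0.5 [22.6 32.5] [ 0.0565 -0.0813]
0.6 [28.9 37.5] [ 0.0723 -0.0936]
0.7 [35.7 41.7] [ 0.0892 -0.1043]
0.8 [42.8 45.3] [ 0.1071 -0.1133]
0.9 [50.3 48.2] [ 0.1258 -0.1204]
1.0 [58.  50.2] [ 0.1451 -0.1256]
1.1 [65.9 51.5] [ 0.1648 -0.1289]
1.2 [73.9 52. ] [ 0.1848 -0.1301]
1.3 [81.9 51.8] [ 0.2048 -0.1294]
[ 0.4078913  -0.24960412  5.78770654] 6.500702994176953
```

View pics/wrist3.png

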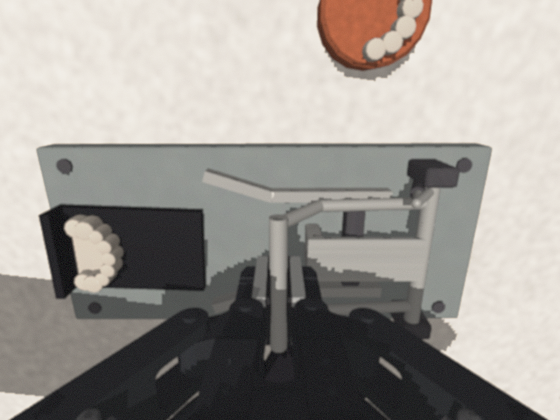

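View pics/side3.png

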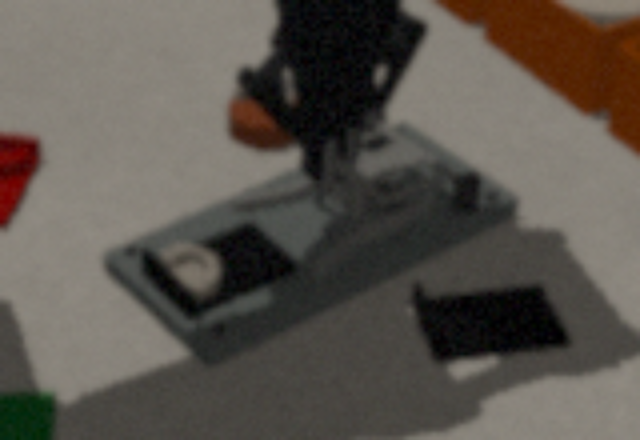

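The bar is between the pads with an opening of 6.5 mm. I'll follow the arc up in two parts.

Request:
drive_tool([
  {"x":0,"y":0.004,"z":-0.009,"rx":0,"ry":0,"rz":0,"hand":4},
  {"x":0,"y":0.008,"z":-0.018,"rx":0,"ry":0,"rz":0,"hand":4},
  {"x":0,"y":0.013,"z":-0.027,"rx":0,"ry":0,"rz":0,"hand":4},
  {"x":0,"y":0.018,"z":-0.036,"rx":0,"ry":0,"rz":0,"hand":4},
  {"x":0,"y":0.023,"z":-0.044,"rx":0,"ry":0,"rz":0,"hand":4},
  {"x":0,"y":0.029,"z":-0.052,"rx":0,"ry":0,"rz":0,"hand":4},
  {"x":0,"y":0.029,"z":-0.052,"rx":0,"ry":0,"rz":0,"hand":4},
], newtons=30)

```text
clock: 5.3
tool_pos: [592.8, -90.2, 69.6]
orientation: [-0.0, 0.658, 0.753, -0.0]
ft_force: [-1.6, -4.3, -2.7]
grip_width: 6.6
```

```bash
python3 - <<'E'
from h import *
p,d=imaging.read_camera('wrist');save('wrist4',p)
E
```

```text
(no output)
```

View pics/wrist4.png

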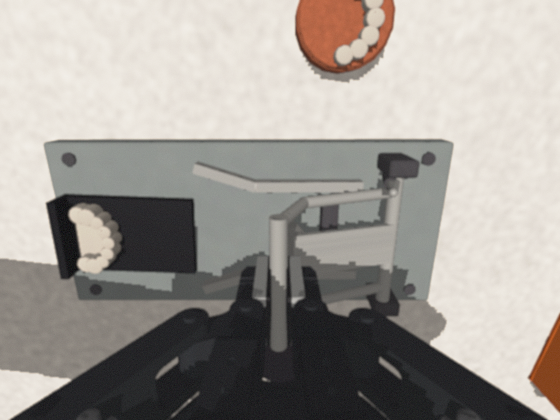

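The clip is lifting with the bar still held at (278,250). I'll continue up to about 1.25 rad.

Request:
drive_tool([
  {"x":0,"y":0.006,"z":-0.008,"rx":0,"ry":0,"rz":0,"hand":4},
  {"x":0,"y":0.013,"z":-0.0155,"rx":0,"ry":0,"rz":0,"hand":4},
  {"x":0,"y":0.02,"z":-0.0225,"rx":0,"ry":0,"rz":0,"hand":4},
  {"x":0,"y":0.0275,"z":-0.0293,"rx":0,"ry":0,"rz":0,"hand":4},
  {"x":0,"y":0.0353,"z":-0.0358,"rx":0,"ry":0,"rz":0,"hand":4},
  {"x":0,"y":0.0433,"z":-0.0416,"rx":0,"ry":0,"rz":0,"hand":4},
  {"x":0,"y":0.0518,"z":-0.047,"rx":0,"ry":0,"rz":0,"hand":4},
  {"x":0,"y":0.0602,"z":-0.0523,"rx":0,"ry":0,"rz":0,"hand":4},
  {"x":0,"y":0.069,"z":-0.057,"rx":0,"ry":0,"rz":0,"hand":4},
  {"x":0,"y":0.078,"z":-0.0613,"rx":0,"ry":0,"rz":0,"hand":4},
  {"x":0,"y":0.087,"z":-0.065,"rx":0,"ry":0,"rz":0,"hand":4},
  {"x":0,"y":0.0968,"z":-0.0684,"rx":0,"ry":0,"rz":0,"hand":4},
  {"x":0,"y":0.106,"z":-0.071,"rx":0,"ry":0,"rz":0,"hand":4},
  {"x":0,"y":0.116,"z":-0.0736,"rx":0,"ry":0,"rz":0,"hand":4},
  {"x":0,"y":0.126,"z":-0.0754,"rx":0,"ry":0,"rz":0,"hand":4},
  {"x":0,"y":0.136,"z":-0.0769,"rx":0,"ry":0,"rz":0,"hand":4},
  {"x":0,"y":0.146,"z":-0.0777,"rx":0,"ry":0,"rz":0,"hand":4},
  {"x":0,"y":0.156,"z":-0.0781,"rx":0,"ry":0,"rz":0,"hand":4},
  {"x":0,"y":0.164,"z":-0.078,"rx":0,"ry":0,"rz":0,"hand":4},
  {"x":0,"y":0.164,"z":-0.078,"rx":0,"ry":0,"rz":0,"hand":4},
])

```text
clock: 7.35
tool_pos: [659.6, -81.1, 100.7]
orientation: [0.001, 0.658, 0.753, 0.001]
ft_force: [2.4, -0.3, 4.4]
grip_width: 6.5
```

```bash
python3 - <<'E'
from h import *
p,d=imaging.read_camera('wrist');save('wrist5',p)
p,d=imaging.read_camera('side');save('side5',cv2.resize(p[150:290,240:400],None,fx=4,fy=4))
E
```

```text
(no output)
```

View pics/wrist5.png

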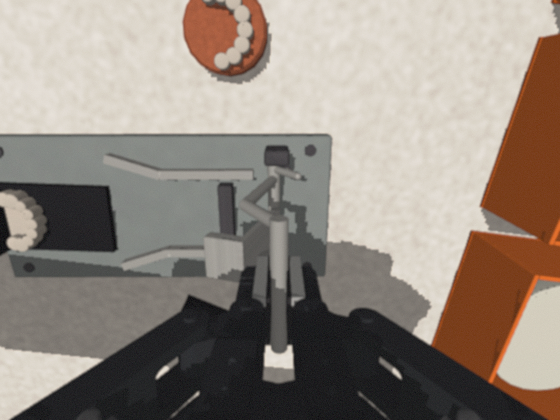

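View pics/side5.png

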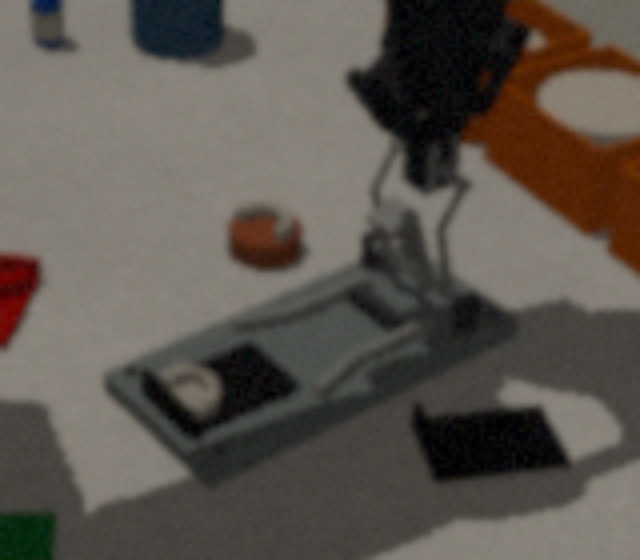

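The clip is up at about 1.25 rad. I'll release it and rise.

Request:
drive_tool([
  {"x":0,"y":0,"z":0,"rx":0,"ry":0,"rz":0,"hand":12},
  {"x":0,"y":0,"z":0,"rx":0,"ry":0,"rz":0,"hand":20},
  {"x":0,"y":0,"z":0,"rx":0,"ry":0,"rz":0,"hand":34},
  {"x":0,"y":0,"z":0,"rx":0,"ry":0,"rz":0,"hand":34},
  {"x":0,"y":0,"z":-0.06,"rx":0,"ry":0,"rz":0,"hand":34},
  {"x":0,"y":0,"z":-0.14,"rx":0,"ry":0,"rz":0,"hand":34},
  {"x":0,"y":-0.1,"z":-0.25,"rx":0,"ry":0,"rz":0,"hand":34},
  {"x":0,"y":-0.2,"z":-0.25,"rx":0,"ry":0,"rz":0,"hand":34},
  {"x":0,"y":-0.3,"z":-0.25,"rx":0,"ry":0,"rz":0,"hand":34},
  {"x":0,"y":-0.3,"z":-0.25,"rx":0,"ry":0,"rz":0,"hand":34},
  {"x":0,"y":-0.3,"z":-0.25,"rx":0,"ry":0,"rz":0,"hand":34},
])

```text
clock: 8.55
tool_pos: [538.0, -97.4, 199.9]
orientation: [-0.0, 0.658, 0.753, -0.0]
ft_force: [0.1, -0.2, 0.6]
grip_width: 34.0
```

```bash
python3 - <<'E'
from h import *
st=telemetry.state();print(st['clock'],st['tool_pos'],st['ft_force'])
p,d=imaging.read_camera('wrist');save('wrist6',p);np.savez('/tmp/wrist6.npz',p=p,d=d,pos=st['tool_pos'],q=st['orientation'])
W=world('wrist',d,st);L=np.concatenate([(W[...,:2]-O)@D.T,W[...,2:]-16],-1);np.save('/tmp/L6.npy',L)
i=d>0
for nm,lo,hi,x0,x1 in [('bar',95,112,30,100),('lip',12,20,-150,-128),('platetop',4,8.5,-130,-45),('backstop',9,15,10,55)]:
    b=i&(L[...,2]>lo)&(L[...,2]<hi)&(abs(L[...,1])<(26 if nm=='backstop' else 40))&(L[...,0]>x0)&(L[...,0]<x1);P=L[b]
    print(nm,len(P),np.round(np.percentile(P,[2,50,98],axis=0),1).tolist())
for o in imaging.regions_of('plate','wrist')+imaging.regions_of('backstop','wrist'): 
    print(o['p'],np.round(o['box']),cv2.minAreaRect(L[o['mask']&i][:,:2].astype(np.float32)))
E
```

```text
8.55 [537.9567145  -97.40059665 199.85390718] [ 0.13394207 -0.16650809  0.55320503]
bar 1188 [[60.7, -31.9, 96.0], [64.5, 2.7, 103.3], [69.5, 32.3, 105.2]]
lip 340 [[-138.9, -25.3, 13.0], [-135.3, -0.7, 18.1], [-129.4, 22.7, 19.6]]
platetop 2603 [[-125.3, -28.5, 4.9], [-84.5, -1.7, 6.5], [-58.6, 22.0, 8.1]]
backstop 491 [[21.0, -22.0, 10.1], [25.5, 1.2, 12.3], [30.7, 22.3, 13.8]]
0.86 [159.  21.  80.  42.] ((-167.71469116210938, 144.33026123046875), (68.96144104003906, 34.92245864868164), 0.5879077911376953)
0.64 [240. 183.  85.  52.] ((-100.18684387207031, -5.385419845581055), (54.70783615112305, 87.46051788330078), 87.78223419189453)
0.63 [ 84. 215.  78.  82.] ((-271.0742492675781, -41.58147048950195), (81.90935516357422, 52.89485168457031), 53.72172546386719)
0.82 [366. 180.  15.  44.] ((27.476011276245117, 0.028017044067382812), (14.023027420043945, 46.0268669128418), 0.49928712844848633)
0.4 [376.  51.  63.  65.] ((29.615270614624023, 118.67620849609375), (50.9510612487793, 50.61847686767578), 53.43846893310547)
```

View pics/wrist6.png

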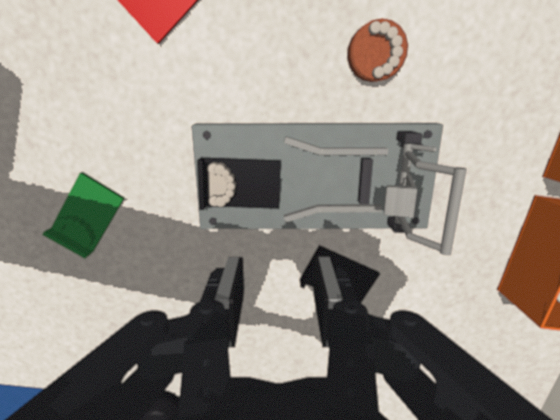

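The bar stays up (z top 103, x ≈ 64.5 against 67 at full). The backstop face is near dock x ≈ 20.5. The plate's lip rear is at ≈ -139.5, skewed about -2°. Next I go behind the lip with the jaw axis along dock y.

```bash
python3 - <<'E'
from h import *
L=np.load('/tmp/L6.npy');p=np.load('/tmp/wrist6.npz')['p'].astype(int).sum(2)
b=np.zeros(p.shape,bool);b[150:215,195:290]=1
b&=(L[...,2]>3.5)&(L[...,2]<9)&(L[...,0]>-125);n,l,s,_=cv2.connectedComponentsWithStats(b.astype(np.uint8));i=1+np.argmax(s[1:,4]);P=L[l==i]
for x0 in range(-120,-60,10):
    q=P[(P[:,0]>x0)&(P[:,0]<x0+10)];print(x0,q[:,1].min().round(1),q[:,1].max().round(1))
for y0 in range(-30,25,10):
    q=P[(P[:,1]>y0)&(P[:,1]<y0+10)];print('front',y0,q[:,0].max().round(1))
rel(dk(-168,-3,110),A+np.pi)
E
```

```text
-120 -27.6 22.4
-110 -27.6 22.3
-100 -28.9 21.4
-90 -28.8 21.4
-80 -29.0 21.1
-70 -29.8 20.6
front -30 -59.6
front -20 -59.6
front -10 -58.6
front 0 -58.6
front 10 -58.6
front 20 -59.6
fr [-0.0038 -0.2735  0.1856] rot [ 1.000e-04  1.000e-04 -7.863e-01] mm [  -1.5 -109.4   74.2]
```

Request:
drive_tool([
  {"x":0,"y":-0.2735,"z":0,"rx":0,"ry":0,"rz":-0.785,"hand":34},
  {"x":0,"y":-0.2735,"z":0,"rx":0,"ry":0,"rz":-0.785,"hand":34},
  {"x":0,"y":-0.2735,"z":0,"rx":0,"ry":0,"rz":-0.785,"hand":34},
  {"x":0,"y":-0.2735,"z":0,"rx":0,"ry":0,"rz":-0.785,"hand":34},
  {"x":0,"y":-0.2735,"z":0,"rx":0,"ry":0,"rz":-0.785,"hand":34},
  {"x":0,"y":-0.2735,"z":0,"rx":0,"ry":0,"rz":-0.785,"hand":34},
  {"x":0,"y":-0.2735,"z":0,"rx":0,"ry":0,"rz":-0.785,"hand":34},
  {"x":0,"y":-0.2735,"z":0,"rx":0,"ry":0,"rz":-0.785,"hand":34},
  {"x":0,"y":-0.2735,"z":0.1,"rx":0,"ry":0,"rz":-0.785,"hand":34},
  {"x":0,"y":-0.2735,"z":0.185,"rx":0,"ry":0,"rz":-0.785,"hand":34},
  {"x":0,"y":-0.2735,"z":0.185,"rx":0,"ry":0,"rz":-0.785,"hand":34},
  {"x":0,"y":-0.2735,"z":0.185,"rx":0,"ry":0,"rz":-0.785,"hand":34},
  {"x":0,"y":-0.2735,"z":0.185,"rx":0,"ry":0,"rz":-0.785,"hand":34},
])

```text
clock: 10.0
tool_pos: [432.2, -112.3, 126.7]
orientation: [0.0, -0.066, 0.998, -0.0]
ft_force: [0.2, 0.4, -1.0]
grip_width: 34.0
```

```bash
python3 - <<'E'
from h import *
st=telemetry.state();print(st['clock'],st['tool_pos'],st['ft_force'],st['qpos'])
p,d=imaging.read_camera('wrist');save('wrist7',p)
rel(dk(-168,-3,4),A+np.pi)
E
```

```text
10.0 [ 432.17865222 -112.3477601   126.73767201] [ 0.15079519  0.36793347 -1.0300289 ] [-3.10119955e-01 -8.23816752e-02  2.18355750e+00  2.56489731e-06
  1.03962552e+00 -2.01373514e+00]
fr [ 0.0016 -0.0027  0.2679] rot [-0.0004  0.0008 -0.002 ] mm [  0.7  -1.1 107.2]
```

View pics/wrist7.png

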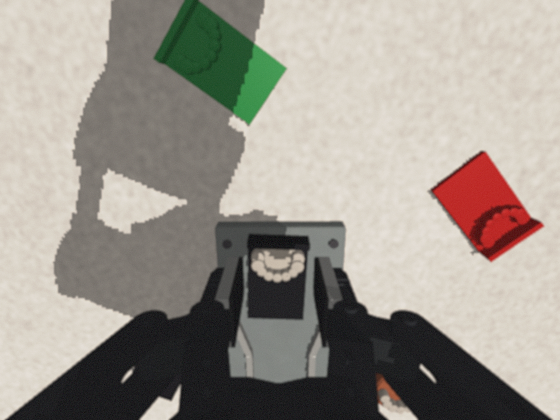

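The plate and lip at (278,243) are centred between the finger lines. I'll descend behind the lip.

Request:
drive_tool([
  {"x":0,"y":-0.003,"z":0.1,"rx":0,"ry":0,"rz":-0.002,"hand":34},
  {"x":0,"y":-0.003,"z":0.2,"rx":0,"ry":0,"rz":-0.002,"hand":34},
  {"x":0,"y":-0.003,"z":0.25,"rx":0,"ry":0,"rz":-0.002,"hand":34},
  {"x":0,"y":-0.003,"z":0.267,"rx":0,"ry":0,"rz":-0.002,"hand":34},
  {"x":0,"y":-0.003,"z":0.267,"rx":0,"ry":0,"rz":-0.002,"hand":34},
  {"x":0,"y":-0.003,"z":0.267,"rx":0,"ry":0,"rz":-0.002,"hand":34},
])

```text
clock: 10.65
tool_pos: [432.8, -113.9, 21.0]
orientation: [0.001, -0.069, 0.998, -0.001]
ft_force: [0.6, 0.7, 0.6]
grip_width: 34.0
```

```bash
python3 - <<'E'
from h import *
st=telemetry.state();print(st['clock'],st['tool_pos'],st['ft_force'])
p,d=imaging.read_camera('wrist');save('wrist8',p)
p,d=imaging.read_camera('side');save('side8',cv2.resize(p[180:290,220:400],None,fx=4,fy=4))
rel(dk(-150.5,-3,4),A+np.pi)
E
```

```text
10.65 [ 432.81535786 -113.89750799   21.03093202] [0.56951101 0.69884461 0.56830261]
fr [-0.0416  0.001   0.0033] rot [-0.0008  0.0017  0.0005] mm [-16.7   0.4   1.3]
```

View pics/side8.png

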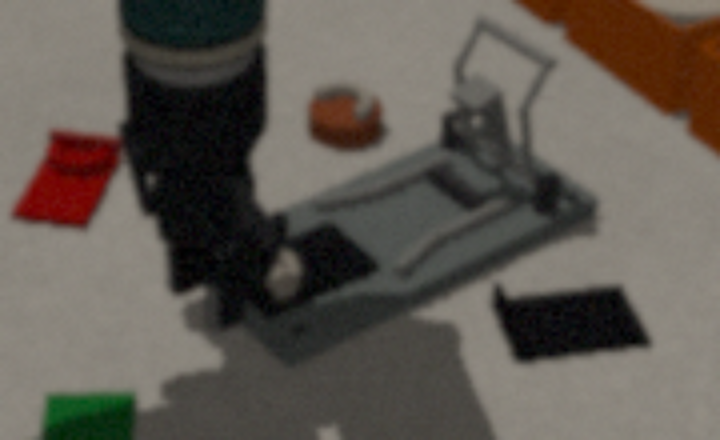

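View pics/wrist8.png

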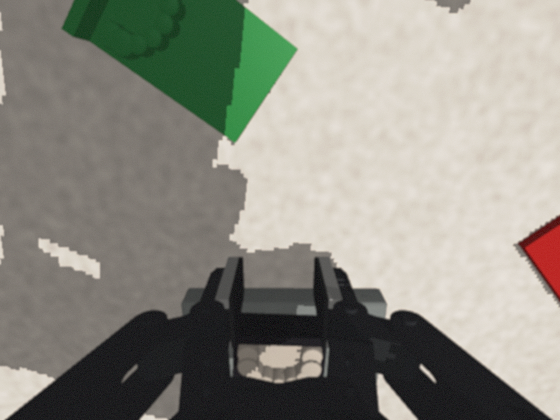

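Request:
drive_tool([
  {"x":-0.01,"y":0,"z":0.002,"rx":0,"ry":0,"rz":0,"hand":34},
  {"x":-0.02,"y":0,"z":0.002,"rx":0,"ry":0,"rz":0,"hand":34},
  {"x":-0.03,"y":0,"z":0.002,"rx":0,"ry":0,"rz":0,"hand":34},
  {"x":-0.035,"y":0,"z":0.002,"rx":0,"ry":0,"rz":0,"hand":34},
  {"x":-0.04,"y":0,"z":0.002,"rx":0,"ry":0,"rz":0,"hand":34},
  {"x":-0.045,"y":0,"z":0.002,"rx":0,"ry":0,"rz":0,"hand":34},
  {"x":-0.05,"y":0,"z":0.002,"rx":0,"ry":0,"rz":0,"hand":34},
  {"x":-0.055,"y":0,"z":0.002,"rx":0,"ry":0,"rz":0,"hand":34},
  {"x":-0.06,"y":0,"z":0.002,"rx":0,"ry":0,"rz":0,"hand":34},
  {"x":-0.065,"y":0,"z":0.002,"rx":0,"ry":0,"rz":0,"hand":34},
  {"x":-0.07,"y":0,"z":0.002,"rx":0,"ry":0,"rz":0,"hand":34},
])

```text
clock: 11.85
tool_pos: [458.8, -109.4, 18.5]
orientation: [-0.0, -0.069, 0.998, 0.0]
ft_force: [-0.3, -0.3, -0.8]
grip_width: 33.8
```

```bash
cat > look.py <<'E'
from h import *
import sys
n=sys.argv[1]
st=telemetry.state();print(st['clock'],st['tool_pos'],st['ft_force'])
print('tcp dock',np.round(D@(np.array(st['tool_pos'])[:2]-O),1))
p,d=imaging.read_camera('scene');save('scene'+n,cv2.resize(p[185:295,190:310],None,fx=5,fy=5,interpolation=2))
W=world('scene',d);L=np.concatenate([(W[...,:2]-O)@D.T,W[...,2:]-16],-1)
p2,d2=imaging.read_camera('side');save('side'+n,cv2.resize(p2[180:290,220:400],None,fx=4,fy=4,interpolation=2))
for o in imaging.regions_of('plate','side')[:3]:
    W=world('side',d2);Q=np.concatenate([(W[...,:2]-O)@D.T,W[...,2:]-16],-1)[o['mask']&(d2>0)];Q=Q[(Q[:,2]>3)&(Q[:,2]<10)]
    if len(Q): print('side',round(o['p'],2),np.round(np.percentile(Q,[1,50,99],axis=0),1).tolist())
E
python3 look.py 9
```

```text
11.85 [ 458.77338655 -109.39140472   18.52213529] [-0.30917701 -0.34284369 -0.79836719]
tcp dock [-140.9   -2.4]
side 0.97 [[-313.3, -90.1, 3.0], [-293.9, -73.4, 3.5], [-273.2, -57.0, 4.7]]
side 0.8 [[-151.8, 168.6, 3.1], [-139.1, 190.6, 3.4], [-121.8, 212.8, 5.1]]
side 0.69 [[-147.5, -49.9, 3.1], [-3.0, -25.4, 7.5], [66.2, 42.3, 10.0]]
```

View pics/side9.png

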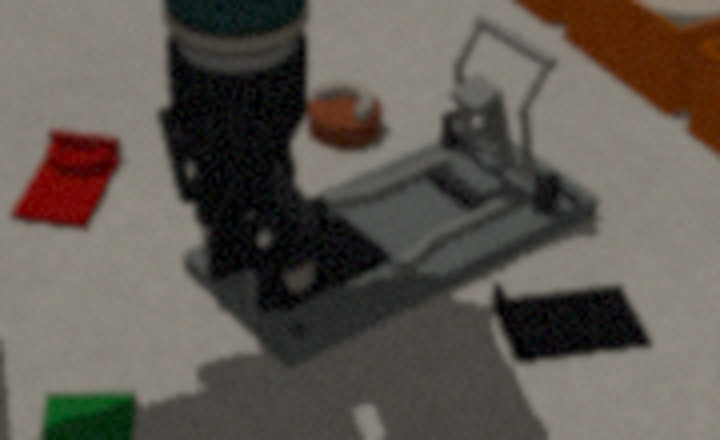

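Request:
drive_tool([
  {"x":-0.005,"y":0.0005,"z":-0.001,"rx":0,"ry":0,"rz":0,"hand":34},
  {"x":-0.01,"y":0.001,"z":-0.001,"rx":0,"ry":0,"rz":0,"hand":34},
  {"x":-0.015,"y":0.0015,"z":-0.001,"rx":0,"ry":0,"rz":0,"hand":34},
  {"x":-0.02,"y":0.002,"z":-0.001,"rx":0,"ry":0,"rz":0,"hand":34},
  {"x":-0.025,"y":0.0025,"z":-0.001,"rx":0,"ry":0,"rz":0,"hand":34},
  {"x":-0.03,"y":0.003,"z":-0.001,"rx":0,"ry":0,"rz":0,"hand":34},
  {"x":-0.035,"y":0.0035,"z":-0.001,"rx":0,"ry":0,"rz":0,"hand":34},
  {"x":-0.04,"y":0.004,"z":-0.001,"rx":0,"ry":0,"rz":0,"hand":34},
  {"x":-0.045,"y":0.0045,"z":-0.001,"rx":0,"ry":0,"rz":0,"hand":34},
  {"x":-0.05,"y":0.005,"z":-0.001,"rx":0,"ry":0,"rz":0,"hand":34},
  {"x":-0.055,"y":0.0055,"z":-0.001,"rx":0,"ry":0,"rz":0,"hand":34},
  {"x":-0.06,"y":0.006,"z":-0.001,"rx":0,"ry":0,"rz":0,"hand":34},
])

```text
clock: 13.2
tool_pos: [482.4, -103.7, 19.1]
orientation: [0.0, -0.069, 0.998, 0.0]
ft_force: [-0.0, -0.6, -0.8]
grip_width: 33.8
```

```bash
python3 look.py 10; python3 - <<'E'
from h import *
p,d=imaging.read_camera('wrist');save('wrist10',p)
E
```

```text
13.2 [ 482.39474611 -103.74964606   19.07342507] [-0.02913489 -0.60869797 -0.76065515]
tcp dock [-1.168e+02 -1.000e-01]
side 0.98 [[-303.7, -80.9, 3.2], [-293.9, -73.6, 3.7], [-282.9, -65.4, 4.2]]
side 0.67 [[-152.5, 179.7, 3.2], [-126.2, 186.6, 3.7], [-121.2, 193.0, 4.4]]
side 0.57 [[-96.8, -26.4, 3.5], [-49.5, -13.6, 6.3], [-27.5, 16.6, 8.7]]
```

View pics/side10.png

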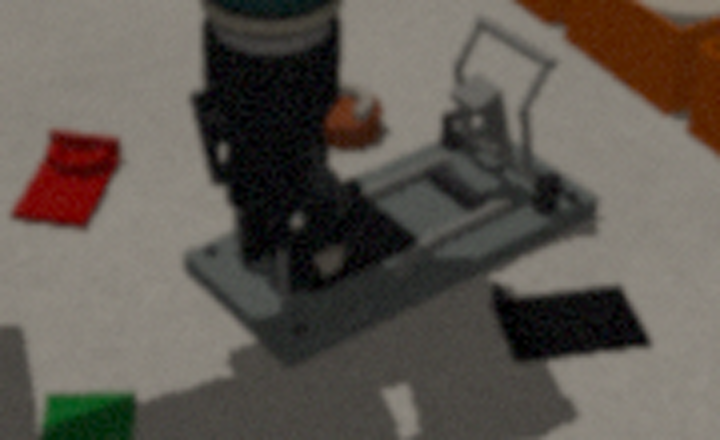

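View pics/scene10.png

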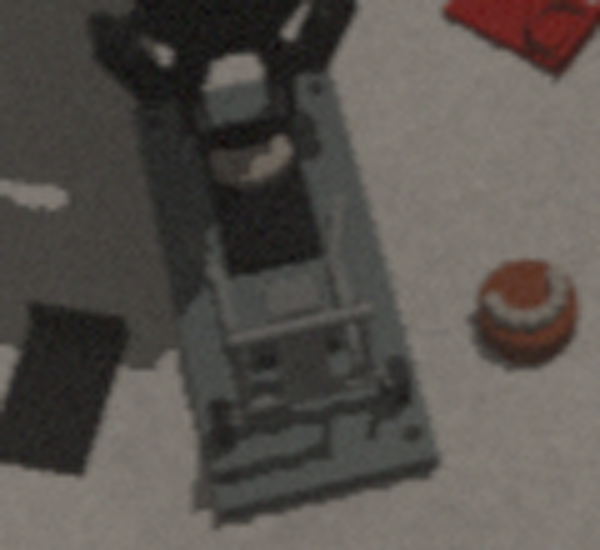

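View pics/wrist10.png

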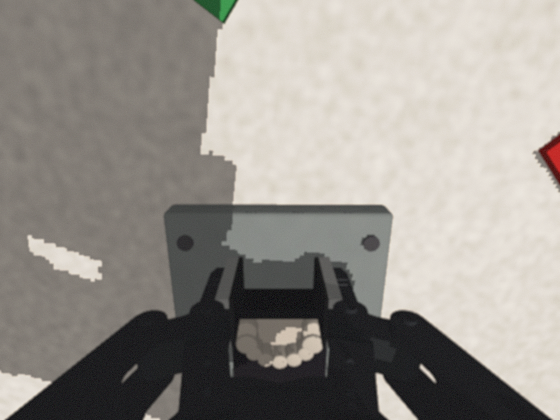

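The plate is nearly centred between the rails, with its front near dock x ≈ -27. I'll carry on pushing.

Request:
drive_tool([
  {"x":-0.005,"y":0,"z":0,"rx":0,"ry":0,"rz":0,"hand":34},
  {"x":-0.01,"y":0,"z":0,"rx":0,"ry":0,"rz":0,"hand":34},
  {"x":-0.015,"y":0,"z":0,"rx":0,"ry":0,"rz":0,"hand":34},
  {"x":-0.02,"y":0,"z":0,"rx":0,"ry":0,"rz":0,"hand":34},
  {"x":-0.025,"y":0,"z":0,"rx":0,"ry":0,"rz":0,"hand":34},
  {"x":-0.03,"y":0,"z":0,"rx":0,"ry":0,"rz":0,"hand":34},
])

```text
clock: 14.0
tool_pos: [494.3, -102.1, 19.1]
orientation: [-0.0, -0.069, 0.998, 0.0]
ft_force: [-0.7, -0.5, 0.9]
grip_width: 33.8
```

```bash
python3 - <<'E'
from h import *
st=telemetry.state();print(st['ft_force'],D@(st['tool_pos'][:2]-O),D@st['ft_force'][:2])
E
```

```text
[-0.70051172 -0.54366563  0.88573475] [-1.04792648e+02 -7.78363040e-02] [-0.76819746 -0.4429014 ]
```

Request:
drive_tool([
  {"x":-0.005,"y":0,"z":0,"rx":0,"ry":0,"rz":0,"hand":34},
  {"x":-0.01,"y":0,"z":0,"rx":0,"ry":0,"rz":0,"hand":34},
  {"x":-0.015,"y":0,"z":0,"rx":0,"ry":0,"rz":0,"hand":34},
  {"x":-0.02,"y":0,"z":0,"rx":0,"ry":0,"rz":0,"hand":34},
  {"x":-0.025,"y":0,"z":0,"rx":0,"ry":0,"rz":0,"hand":34},
  {"x":-0.03,"y":0,"z":0,"rx":0,"ry":0,"rz":0,"hand":34},
  {"x":-0.035,"y":0,"z":0,"rx":0,"ry":0,"rz":0,"hand":34},
  {"x":-0.04,"y":0,"z":0,"rx":0,"ry":0,"rz":0,"hand":34},
  {"x":-0.045,"y":0,"z":0,"rx":0,"ry":0,"rz":0,"hand":34},
  {"x":-0.05,"y":0,"z":0,"rx":0,"ry":0,"rz":0,"hand":34},
  {"x":-0.055,"y":0,"z":0,"rx":0,"ry":0,"rz":0,"hand":34},
  {"x":-0.06,"y":0,"z":0,"rx":0,"ry":0,"rz":0,"hand":34},
])

```text
clock: 15.2
tool_pos: [518.1, -98.8, 19.1]
orientation: [0.0, -0.069, 0.998, -0.0]
ft_force: [-1.9, -0.2, 1.3]
grip_width: 33.8
```

```bash
python3 look.py 11
```

```text
15.2 [518.0634054  -98.83068344  19.09837127] [-1.90120705 -0.15406309  1.32607753]
tcp dock [-80.8  -0.1]
side 0.88 [[-311.8, -86.1, 3.0], [-292.2, -74.6, 3.3], [-278.7, -59.2, 4.2]]
side 0.82 [[-69.1, -26.7, 3.6], [-15.5, -12.2, 6.3], [10.6, 17.8, 9.3]]
side 0.74 [[-91.7, -52.3, 3.1], [16.3, -32.3, 7.3], [84.9, 40.4, 9.9]]
```

View pics/scene11.png

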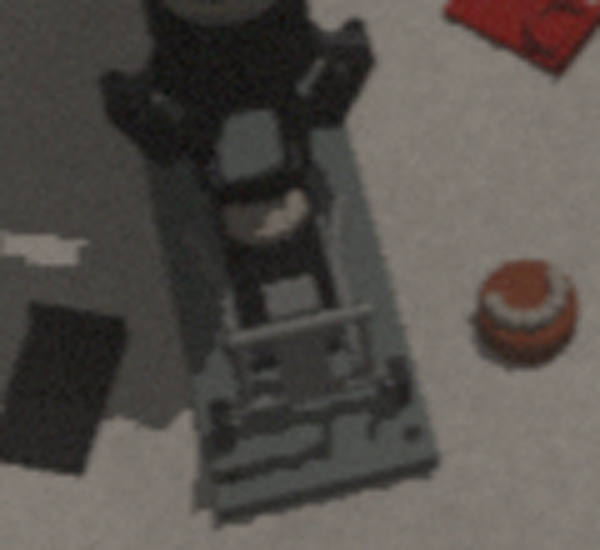

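View pics/side11.png

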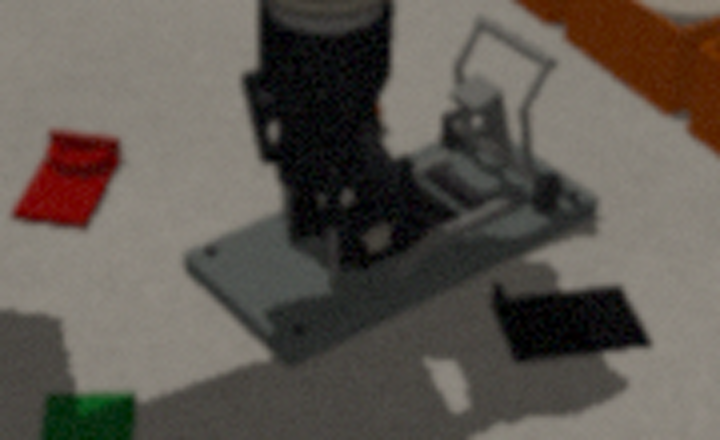

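The plate front is at ≈10 mm and the backstop at ≈20.5. Fine steps from here.

Request:
drive_tool([
  {"x":-0.0025,"y":0,"z":0,"rx":0,"ry":0,"rz":0,"hand":34},
  {"x":-0.005,"y":0,"z":0,"rx":0,"ry":0,"rz":0,"hand":34},
  {"x":-0.0075,"y":0,"z":0,"rx":0,"ry":0,"rz":0,"hand":34},
  {"x":-0.01,"y":0,"z":0,"rx":0,"ry":0,"rz":0,"hand":34},
  {"x":-0.0125,"y":0,"z":0,"rx":0,"ry":0,"rz":0,"hand":34},
  {"x":-0.015,"y":0,"z":0,"rx":0,"ry":0,"rz":0,"hand":34},
  {"x":-0.0175,"y":0,"z":0,"rx":0,"ry":0,"rz":0,"hand":34},
])

```text
clock: 16.05
tool_pos: [524.9, -97.9, 19.0]
orientation: [-0.0, -0.069, 0.998, 0.0]
ft_force: [-0.7, 0.2, 0.4]
grip_width: 34.2
```

Request:
drive_tool([
  {"x":-0.0015,"y":0,"z":0,"rx":0,"ry":0,"rz":0,"hand":34},
  {"x":-0.003,"y":0,"z":0,"rx":0,"ry":0,"rz":0,"hand":34},
  {"x":-0.003,"y":0,"z":0,"rx":0,"ry":0,"rz":0,"hand":34},
])

```text
clock: 16.35
tool_pos: [526.1, -97.7, 19.0]
orientation: [0.0, -0.069, 0.998, -0.0]
ft_force: [-0.5, -0.7, 0.4]
grip_width: 33.9
```

Request:
drive_tool([
  {"x":-0.0015,"y":0,"z":0,"rx":0,"ry":0,"rz":0,"hand":34},
  {"x":-0.003,"y":0,"z":0,"rx":0,"ry":0,"rz":0,"hand":34},
  {"x":-0.003,"y":0,"z":0,"rx":0,"ry":0,"rz":0,"hand":34},
])

```text
clock: 16.65
tool_pos: [527.3, -97.5, 19.1]
orientation: [0.0, -0.069, 0.998, 0.0]
ft_force: [-0.5, -0.7, -0.6]
grip_width: 34.1
```

Request:
drive_tool([
  {"x":-0.001,"y":0,"z":0,"rx":0,"ry":0,"rz":0,"hand":34},
  {"x":-0.002,"y":0,"z":0,"rx":0,"ry":0,"rz":0,"hand":34},
  {"x":-0.002,"y":0,"z":0,"rx":0,"ry":0,"rz":0,"hand":34},
])

```text
clock: 16.95
tool_pos: [528.0, -97.4, 19.1]
orientation: [-0.0, -0.069, 0.998, -0.0]
ft_force: [-0.9, 0.4, -0.1]
grip_width: 33.8
```

Request:
drive_tool([
  {"x":-0.001,"y":0,"z":0,"rx":0,"ry":0,"rz":0,"hand":34},
  {"x":-0.002,"y":0,"z":0,"rx":0,"ry":0,"rz":0,"hand":34},
  {"x":-0.002,"y":0,"z":0,"rx":0,"ry":0,"rz":0,"hand":34},
])

```text
clock: 17.25
tool_pos: [528.0, -97.4, 19.0]
orientation: [-0.001, -0.069, 0.998, 0.0]
ft_force: [-5.5, -0.9, 4.3]
grip_width: 34.2
```

Request:
drive_tool([
  {"x":-0.001,"y":0,"z":0,"rx":0,"ry":0,"rz":0,"hand":34},
  {"x":-0.002,"y":0,"z":0,"rx":0,"ry":0,"rz":0,"hand":34},
  {"x":-0.002,"y":0,"z":0,"rx":0,"ry":0,"rz":0,"hand":34},
])

```text
clock: 17.55
tool_pos: [528.0, -97.3, 18.8]
orientation: [-0.002, -0.069, 0.998, 0.0]
ft_force: [-7.1, -1.4, 5.5]
grip_width: 34.1
```

Firm contact: the TCP stalls at 528.0 while the force rises to 7 N. One more small press, then I back off straight.

Request:
drive_tool([
  {"x":-0.001,"y":0,"z":0,"rx":0,"ry":0,"rz":0,"hand":34},
  {"x":-0.001,"y":0,"z":0,"rx":0,"ry":0,"rz":0,"hand":34},
])

```text
clock: 17.75
tool_pos: [528.0, -97.3, 18.7]
orientation: [-0.002, -0.069, 0.998, 0.0]
ft_force: [-7.5, -2.4, 5.1]
grip_width: 33.9
```

Request:
drive_tool([
  {"x":0.003,"y":0,"z":0,"rx":0,"ry":0,"rz":0,"hand":34},
  {"x":0.006,"y":0,"z":0,"rx":0,"ry":0,"rz":0,"hand":34},
  {"x":0.015,"y":0,"z":0,"rx":0,"ry":0,"rz":0,"hand":34},
  {"x":0.05,"y":0,"z":0,"rx":0,"ry":0,"rz":0,"hand":34},
  {"x":0.1,"y":0,"z":-0.05,"rx":0,"ry":0,"rz":0,"hand":34},
  {"x":0.1,"y":0,"z":-0.17,"rx":0,"ry":0,"rz":0,"hand":34},
  {"x":0.1,"y":0,"z":-0.3,"rx":0,"ry":0,"rz":0,"hand":34},
  {"x":0.1,"y":0,"z":-0.42,"rx":0,"ry":0,"rz":0,"hand":34},
  {"x":0.0,"y":0,"z":-0.45,"rx":0,"ry":0,"rz":0.2,"hand":34},
  {"x":-0.1,"y":0,"z":-0.45,"rx":0,"ry":0,"rz":0.4,"hand":34},
  {"x":-0.1,"y":0,"z":-0.45,"rx":0,"ry":0,"rz":0.6,"hand":34},
  {"x":-0.1,"y":0,"z":-0.45,"rx":0,"ry":0,"rz":0.785,"hand":34},
  {"x":-0.1,"y":0,"z":-0.45,"rx":0,"ry":0,"rz":0.785,"hand":34},
  {"x":-0.1,"y":0,"z":-0.45,"rx":0,"ry":0,"rz":0.785,"hand":34},
  {"x":-0.1,"y":0,"z":-0.45,"rx":0,"ry":0,"rz":0.785,"hand":34},
  {"x":-0.1,"y":0,"z":-0.45,"rx":0,"ry":0,"rz":0.785,"hand":34},
  {"x":-0.1,"y":0,"z":-0.45,"rx":0,"ry":0,"rz":0.785,"hand":34},
  {"x":-0.1,"y":0,"z":-0.45,"rx":0,"ry":0,"rz":0.785,"hand":34},
])

```text
clock: 19.55
tool_pos: [568.9, -91.8, 199.0]
orientation: [0.0, 0.632, 0.775, 0.0]
ft_force: [-0.7, 0.3, -0.5]
grip_width: 33.9
```

```bash
cat > w.py <<'E'
from h import *
import sys
n=sys.argv[1]
st=telemetry.state();print(st['clock'],st['tool_pos'],st['ft_force'],D@(st['tool_pos'][:2]-O))
p,d=imaging.read_camera('wrist');save('wrist'+n,p)
W=world('wrist',d,st);L=np.concatenate([(W[...,:2]-O)@D.T,W[...,2:]-16],-1);np.save(f'/tmp/L{n}.npy',L)
i=d>0
for nm,lo,hi,x0,x1,yy in [('bar',95,112,30,100,40),('lip',12,20,-70,-48,35),('platetop',4.5,7.5,-50,25,24),('backstop',9,15,10,55,26)]:
    b=i&(L[...,2]>lo)&(L[...,2]<hi)&(abs(L[...,1])<yy)&(L[...,0]>x0)&(L[...,0]<x1);P=L[b]
    if len(P): print(nm,len(P),np.round(np.percentile(P,[2,50,98],axis=0),1).tolist())
E
python3 w.py 12
```

```text
19.55 [568.90777615 -91.75339717 198.95363792] [-0.74097017  0.28225934 -0.50640762] [-2.94258238e+01  1.54869330e-02]
bar 1124 [[60.3, -32.0, 95.9], [64.8, 2.8, 103.4], [69.8, 32.5, 105.2]]
lip 297 [[-58.8, -22.5, 13.7], [-56.2, 2.8, 18.4], [-48.5, 25.8, 19.5]]
platetop 2147 [[-43.8, -23.3, 5.0], [-4.2, 1.6, 6.4], [20.3, 23.3, 7.4]]
backstop 478 [[21.1, -22.1, 9.8], [25.6, 1.0, 12.4], [30.7, 22.3, 13.9]]
```

View pics/wrist12.png

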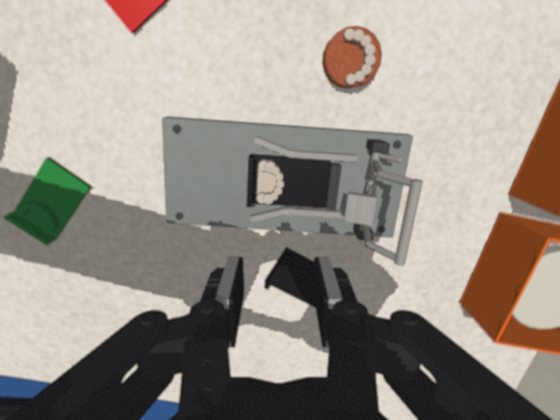

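The plate front (≈20.5–21) is on the backstop face (21), between the rails, and the clip is still up with its bar at (410,222). Now I go over the bar to regrip it.

```bash
python3 - <<'E'
from h import *
rel(dk(65,0,150),A+np.pi/2)
E
```

```text
fr [-0.0143  0.2356  0.0824] rot [ 0.0001 -0.      0.0301] mm [-5.7 94.3 33. ]
```

Request:
drive_tool([
  {"x":-0.014,"y":0.235,"z":0.0,"rx":0,"ry":0,"rz":0.03,"hand":34},
  {"x":-0.014,"y":0.235,"z":0.0,"rx":0,"ry":0,"rz":0.03,"hand":34},
  {"x":-0.014,"y":0.235,"z":0.08,"rx":0,"ry":0,"rz":0.03,"hand":34},
  {"x":-0.014,"y":0.235,"z":0.08,"rx":0,"ry":0,"rz":0.03,"hand":34},
  {"x":-0.014,"y":0.235,"z":0.08,"rx":0,"ry":0,"rz":0.03,"hand":34},
])

```text
clock: 20.1
tool_pos: [660.8, -77.5, 165.6]
orientation: [-0.002, 0.652, 0.758, -0.001]
ft_force: [0.2, -0.9, -1.0]
grip_width: 34.0
```

```bash
python3 w.py 13; python3 -c "
from h import *
rel(dk(65,0,85),A+np.pi/2)"
```

```text
20.1 [660.78254951 -77.50766587 165.64711562] [ 0.24454736 -0.85612481 -0.99769598] [63.53366427  1.58023099]
bar 1319 [[60.8, -31.9, 96.3], [66.3, 3.6, 103.5], [70.4, 32.6, 105.1]]
lip 504 [[-58.9, -23.5, 12.4], [-55.1, 2.3, 17.9], [-53.3, 25.6, 19.5]]
platetop 2577 [[-36.5, -23.1, 5.0], [-5.8, 2.3, 6.4], [19.1, 23.4, 7.4]]
backstop 376 [[21.4, -5.8, 9.9], [26.3, 9.0, 12.4], [31.0, 22.4, 13.7]]
fr [-0.0031  0.0018  0.1653] rot [-0.0006 -0.0002  0.0064] mm [-1.2  0.7 66.1]
```

View pics/wrist13.png

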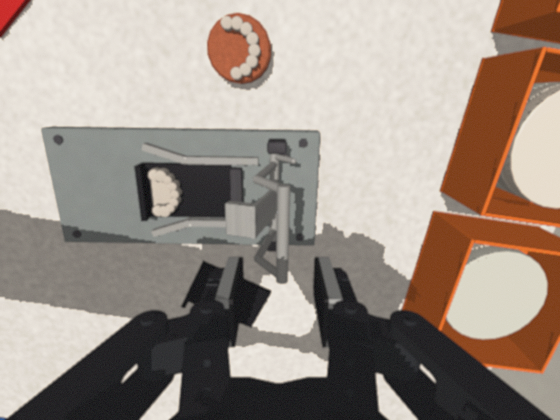

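Request:
drive_tool([
  {"x":-0.003,"y":0.004,"z":0.08,"rx":0,"ry":0,"rz":0.006,"hand":34},
  {"x":-0.003,"y":0.004,"z":0.12,"rx":0,"ry":0,"rz":0.006,"hand":34},
  {"x":-0.003,"y":0.004,"z":0.15,"rx":0,"ry":0,"rz":0.006,"hand":34},
  {"x":-0.003,"y":0.004,"z":0.165,"rx":0,"ry":0,"rz":0.006,"hand":34},
  {"x":-0.003,"y":0.004,"z":0.165,"rx":0,"ry":0,"rz":0.006,"hand":34},
])

```text
clock: 20.65
tool_pos: [663.7, -78.6, 100.4]
orientation: [-0.001, 0.657, 0.754, -0.0]
ft_force: [1.0, 0.5, -0.3]
grip_width: 33.9
```

Request:
drive_tool([
  {"x":0,"y":0,"z":0,"rx":0,"ry":0,"rz":0,"hand":20},
  {"x":0,"y":0,"z":0,"rx":0,"ry":0,"rz":0,"hand":12},
  {"x":0,"y":0,"z":0,"rx":0,"ry":0,"rz":0,"hand":4},
  {"x":0,"y":0,"z":0,"rx":0,"ry":0,"rz":0,"hand":4},
  {"x":0,"y":0,"z":0,"rx":0,"ry":0,"rz":0,"hand":4},
  {"x":0,"y":0,"z":0,"rx":0,"ry":0,"rz":0,"hand":4},
], newtons=30)

```text
clock: 21.25
tool_pos: [663.5, -78.9, 102.3]
orientation: [-0.001, 0.657, 0.754, -0.001]
ft_force: [-5.1, 0.2, 3.9]
grip_width: 6.7
```

```bash
python3 w.py 14; python3 - <<'E'
from h import *
r0=np.array([-75,28.]);f=lambda th:np.array([np.cos(th)*r0[0]+np.sin(th)*r0[1],-np.sin(th)*r0[0]+np.cos(th)*r0[1]])
s=f(1.285)
for th in np.arange(1.2,0.05,-.06): v=(f(th)-s)/400;print(round(th,2),np.round([v[0],-v[1]],4))
E
```

```text
21.25 [663.51402356 -78.94782487 102.29301458] [-5.09910495  0.18756006  3.94954749] [66.04285969 -0.21947641]
bar 3520 [[51.3, -30.8, 95.9], [66.4, 7.3, 103.7], [82.0, 32.4, 111.0]]
lip 879 [[-59.0, -23.3, 12.3], [-54.8, 2.4, 17.8], [-53.1, 25.4, 19.3]]
platetop 3985 [[-36.0, -22.9, 5.2], [-6.1, 2.8, 6.4], [18.9, 23.4, 7.4]]
backstop 732 [[21.3, -12.6, 10.2], [26.3, 5.4, 12.3], [31.0, 22.3, 13.7]]
1.2 [-0.017  -0.0005]
1.14 [-0.029  0.   ]
1.08 [-0.0409  0.0013]
1.02 [-0.0528  0.0032]
0.96 [-0.0645  0.0059]
0.9 [-0.076   0.0092]
0.84 [-0.0873  0.0133]
0.78 [-0.0984  0.018 ]
0.72 [-0.1091  0.0234]
0.66 [-0.1195  0.0294]
0.6 [-0.1295  0.036 ]
0.54 [-0.1391  0.0432]
0.48 [-0.1483  0.051 ]
0.42 [-0.157   0.0593]
0.36 [-0.1651  0.0681]
0.3 [-0.1727  0.0773]
0.24 [-0.1798  0.0871]
0.18 [-0.1862  0.0972]
0.12 [-0.1921  0.1077]
0.06 [-0.1973  0.1185]
```

View pics/wrist14.png

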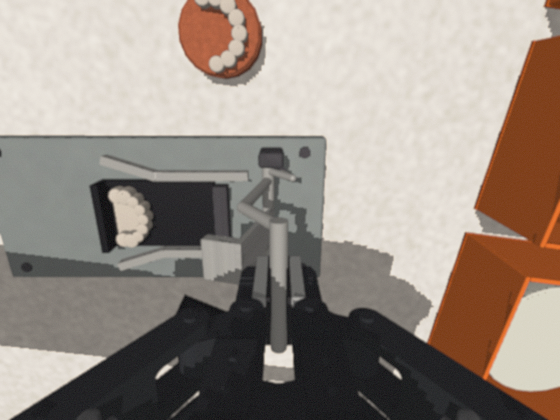

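The bar is gripped again (6.7 mm). I'll guide it down along the arc to about 0.24 rad first.

Request:
drive_tool([
  {"x":0,"y":-0.008,"z":0,"rx":0,"ry":0,"rz":0,"hand":4},
  {"x":0,"y":-0.017,"z":0,"rx":0,"ry":0,"rz":0,"hand":4},
  {"x":0,"y":-0.029,"z":0,"rx":0,"ry":0,"rz":0,"hand":4},
  {"x":0,"y":-0.041,"z":0.001,"rx":0,"ry":0,"rz":0,"hand":4},
  {"x":0,"y":-0.053,"z":0.003,"rx":0,"ry":0,"rz":0,"hand":4},
  {"x":0,"y":-0.0645,"z":0.006,"rx":0,"ry":0,"rz":0,"hand":4},
  {"x":0,"y":-0.076,"z":0.009,"rx":0,"ry":0,"rz":0,"hand":4},
  {"x":0,"y":-0.087,"z":0.013,"rx":0,"ry":0,"rz":0,"hand":4},
  {"x":0,"y":-0.0985,"z":0.018,"rx":0,"ry":0,"rz":0,"hand":4},
  {"x":0,"y":-0.109,"z":0.0235,"rx":0,"ry":0,"rz":0,"hand":4},
  {"x":0,"y":-0.1195,"z":0.0295,"rx":0,"ry":0,"rz":0,"hand":4},
  {"x":0,"y":-0.1295,"z":0.036,"rx":0,"ry":0,"rz":0,"hand":4},
  {"x":0,"y":-0.139,"z":0.043,"rx":0,"ry":0,"rz":0,"hand":4},
  {"x":0,"y":-0.1485,"z":0.051,"rx":0,"ry":0,"rz":0,"hand":4},
  {"x":0,"y":-0.157,"z":0.0595,"rx":0,"ry":0,"rz":0,"hand":4},
  {"x":0,"y":-0.165,"z":0.068,"rx":0,"ry":0,"rz":0,"hand":4},
  {"x":0,"y":-0.1727,"z":0.0773,"rx":0,"ry":0,"rz":0,"hand":4},
  {"x":0,"y":-0.18,"z":0.087,"rx":0,"ry":0,"rz":0,"hand":4},
  {"x":0,"y":-0.18,"z":0.087,"rx":0,"ry":0,"rz":0,"hand":4},
])

```text
clock: 23.2
tool_pos: [591.0, -88.8, 64.4]
orientation: [-0.001, 0.657, 0.754, -0.001]
ft_force: [-3.5, -2.4, 1.3]
grip_width: 6.6
```

```bash
python3 w.py 15; python3 look.py 15
```

```text
23.2 [590.98847001 -88.81165742  64.39931971] [-3.4988675  -2.39619543  1.33474293] [-7.15026346 -0.08593799]
bar 678 [[30.1, -8.4, 100.7], [32.2, 11.4, 107.7], [37.6, 12.6, 111.8]]
lip 989 [[-59.0, -23.2, 12.4], [-55.7, 2.8, 18.2], [-48.6, 25.6, 19.6]]
platetop 2613 [[-44.0, -19.4, 5.3], [-16.2, 12.0, 6.5], [19.6, 23.7, 7.4]]
backstop 438 [[20.9, 4.0, 10.5], [25.6, 11.6, 12.4], [30.6, 19.1, 13.7]]
23.25 [591.20833954 -88.80938529  64.67883869] [-4.24572065 -3.36368417  0.65269996]
tcp dock [-6.9 -0.1]
side 0.89 [[-303.2, -88.2, 3.0], [-283.0, -68.8, 3.4], [-269.0, -52.7, 4.4]]
side 0.73 [[-60.9, -25.9, 3.7], [-13.6, -7.0, 6.5], [18.4, 25.2, 9.8]]
side 0.66 [[-143.9, 195.6, 3.2], [-141.9, 202.3, 3.3], [-136.5, 209.4, 4.7]]
```

View pics/wrist15.png

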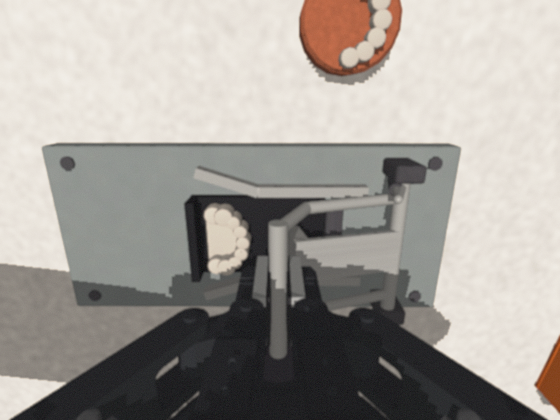

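View pics/side15.png

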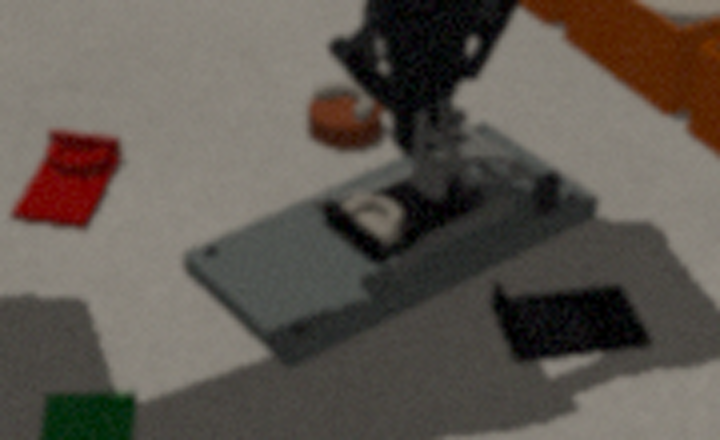

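The clip is at about 0.2 rad, the nose is above the plate, and the plate hasn't moved. Last centimetre slowly.

Request:
drive_tool([
  {"x":0,"y":-0.0016,"z":0.0025,"rx":0,"ry":0,"rz":0,"hand":4},
  {"x":0,"y":-0.0031,"z":0.005,"rx":0,"ry":0,"rz":0,"hand":4},
  {"x":0,"y":-0.0046,"z":0.0075,"rx":0,"ry":0,"rz":0,"hand":4},
  {"x":0,"y":-0.006,"z":0.01,"rx":0,"ry":0,"rz":0,"hand":4},
  {"x":0,"y":-0.0074,"z":0.0125,"rx":0,"ry":0,"rz":0,"hand":4},
  {"x":0,"y":-0.0088,"z":0.015,"rx":0,"ry":0,"rz":0,"hand":4},
  {"x":0,"y":-0.01,"z":0.0175,"rx":0,"ry":0,"rz":0,"hand":4},
  {"x":0,"y":-0.01,"z":0.0175,"rx":0,"ry":0,"rz":0,"hand":4},
])

```text
clock: 24.2
tool_pos: [587.2, -89.4, 57.7]
orientation: [-0.001, 0.657, 0.754, -0.001]
ft_force: [-3.1, -3.6, 0.1]
grip_width: 6.7
```

Request:
drive_tool([
  {"x":0,"y":-0.001,"z":0.002,"rx":0,"ry":0,"rz":0,"hand":4},
  {"x":0,"y":-0.002,"z":0.004,"rx":0,"ry":0,"rz":0,"hand":4},
  {"x":0,"y":-0.002,"z":0.004,"rx":0,"ry":0,"rz":0,"hand":4},
])

```text
clock: 24.5
tool_pos: [586.4, -89.5, 56.1]
orientation: [-0.001, 0.657, 0.754, -0.001]
ft_force: [-4.8, -3.8, 0.0]
grip_width: 6.3
```

Request:
drive_tool([
  {"x":0,"y":-0.001,"z":0.002,"rx":0,"ry":0,"rz":0,"hand":4},
  {"x":0,"y":-0.001,"z":0.003,"rx":0,"ry":0,"rz":0,"hand":4},
  {"x":0,"y":-0.001,"z":0.003,"rx":0,"ry":0,"rz":0,"hand":4},
])

```text
clock: 24.8
tool_pos: [585.8, -89.5, 55.0]
orientation: [-0.002, 0.657, 0.754, -0.002]
ft_force: [-4.9, -3.9, 1.3]
grip_width: 6.4
```

```bash
python3 w.py 16;python3 look.py 16; python3 - <<'E'
import numpy as np
L=np.load('/tmp/L16.npy')
b=(abs(L[...,1])<36)&(L[...,1]>14)&(L[...,0]<5)&(L[...,0]>-30)&(L[...,2]>46)&(L[...,2]<70);P=L[b]
print(len(P),np.percentile(P,[2,50,98],axis=0) if len(P) else '')
E
```

```text
24.8 [585.82062617 -89.54146242  55.0051398 ] [-4.9286104  -3.92960948  1.28884648] [-12.36935629  -0.10312288]
bar 730 [[30.2, 11.0, 99.4], [33.3, 11.8, 108.0], [39.2, 12.7, 111.9]]
lip 1055 [[-59.0, -23.3, 12.4], [-55.8, 3.1, 18.2], [-48.7, 25.5, 19.6]]
platetop 2215 [[-45.6, -6.6, 5.3], [-13.9, 14.2, 6.5], [20.0, 23.7, 7.4]]
backstop 496 [[20.8, 2.3, 10.0], [25.6, 13.1, 12.5], [30.6, 20.7, 13.7]]
24.85 [585.79290124 -89.51919326  54.97290334] [-4.89583181 -3.78636582  1.89745817]
tcp dock [-12.4  -0.1]
side 0.92 [[-312.9, -82.3, 3.1], [-294.3, -71.1, 3.5], [-267.1, -47.9, 5.0]]
side 0.77 [[-60.5, -26.1, 3.5], [-19.7, -9.1, 6.6], [15.4, 23.3, 9.9]]
side 0.74 [[-153.5, 176.7, 3.1], [-140.2, 194.6, 3.5], [-129.0, 203.0, 4.0]]
1078 [[-15.68779014  14.59879595  47.06421008]
 [-11.15118187  27.08656564  59.33448857]
 [ -2.84068341  32.7089977   61.23901881]]
```

View pics/wrist16.png

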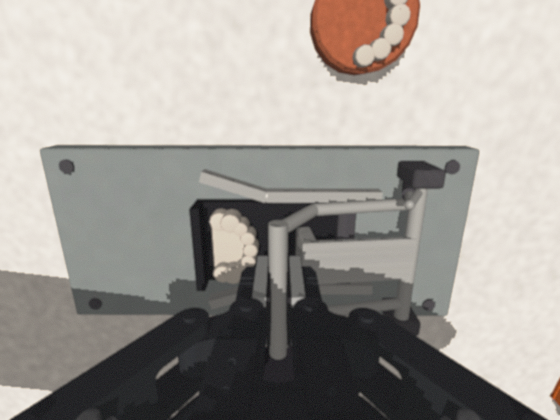

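Request:
drive_tool([
  {"x":0,"y":-0.0005,"z":0.002,"rx":0,"ry":0,"rz":0,"hand":4},
  {"x":0,"y":-0.001,"z":0.004,"rx":0,"ry":0,"rz":0,"hand":4},
  {"x":0,"y":-0.001,"z":0.004,"rx":0,"ry":0,"rz":0,"hand":4},
])

```text
clock: 25.3
tool_pos: [585.1, -89.6, 53.4]
orientation: [-0.002, 0.657, 0.754, -0.002]
ft_force: [-6.5, -4.1, 1.8]
grip_width: 6.3
```

Request:
drive_tool([
  {"x":0,"y":0,"z":0.002,"rx":0,"ry":0,"rz":0,"hand":4},
  {"x":0,"y":0,"z":0.003,"rx":0,"ry":0,"rz":0,"hand":4},
  {"x":0,"y":0,"z":0.003,"rx":0,"ry":0,"rz":0,"hand":4},
])

```text
clock: 25.6
tool_pos: [585.0, -89.7, 53.1]
orientation: [-0.002, 0.657, 0.754, -0.002]
ft_force: [-8.5, -4.5, 7.8]
grip_width: 6.8
```

```bash
python3 w.py 17; python3 - <<'E'
import numpy as np
L=np.load('/tmp/L17.npy')
b=(abs(L[...,1])<36)&(L[...,1]>14)&(L[...,0]<5)&(L[...,0]>-30)&(L[...,2]>46)&(L[...,2]<70);P=L[b]
print(len(P),np.percentile(P,[2,50,98],axis=0) if len(P) else '')
E
```

```text
25.6 [585.02624882 -89.65134099  53.14750135] [-8.47686072 -4.53817901  7.7759538 ] [-13.17129677  -0.10348232]
bar 867 [[30.1, 10.9, 98.8], [33.4, 11.8, 107.9], [39.9, 12.8, 111.9]]
lip 1075 [[-59.1, -23.3, 12.5], [-55.8, 3.3, 18.2], [-48.6, 25.6, 19.5]]
platetop 2168 [[-46.1, -5.3, 5.3], [-11.9, 14.2, 6.5], [20.1, 23.7, 7.4]]
backstop 516 [[20.8, -22.2, 10.1], [25.5, 13.4, 12.5], [30.5, 20.9, 13.7]]
1056 [[-16.47014811  14.64842349  46.8004833 ]
 [-11.94935334  26.88449003  57.75672798]
 [ -4.23684623  32.74417319  59.6427594 ]]
```

The nose is resting on the plate: z force jumped to 7.8 N and bar top is 57.8, which matches 0.08 rad. I'll release and rise.

Request:
drive_tool([
  {"x":0,"y":0,"z":0,"rx":0,"ry":0,"rz":0,"hand":9},
  {"x":0,"y":0,"z":0,"rx":0,"ry":0,"rz":0,"hand":14},
  {"x":0,"y":0,"z":0,"rx":0,"ry":0,"rz":0,"hand":24},
  {"x":0,"y":0,"z":0,"rx":0,"ry":0,"rz":0,"hand":34},
  {"x":0,"y":0,"z":0,"rx":0,"ry":0,"rz":0,"hand":34},
  {"x":0,"y":0,"z":-0.03,"rx":0,"ry":0,"rz":0,"hand":34},
  {"x":0,"y":0,"z":-0.1,"rx":0,"ry":0,"rz":0,"hand":34},
  {"x":0,"y":0,"z":-0.2,"rx":0,"ry":0,"rz":0,"hand":34},
  {"x":0,"y":0,"z":-0.32,"rx":0,"ry":0,"rz":0,"hand":34},
  {"x":0,"y":0,"z":-0.36,"rx":0,"ry":0,"rz":0,"hand":34},
  {"x":0,"y":0,"z":-0.36,"rx":0,"ry":0,"rz":0,"hand":34},
])

```text
clock: 26.75
tool_pos: [590.6, -89.7, 203.1]
orientation: [0.004, 0.657, 0.754, 0.002]
ft_force: [0.3, -0.2, -0.3]
grip_width: 34.3
```

```bash
python3 w.py 18; python3 look.py 18; python3 - <<'E'
import numpy as np
L=np.load('/tmp/L18.npy')
b=(abs(L[...,1])<33)&(L[...,0]<-5)&(L[...,0]>-20)&(L[...,2]>50)&(L[...,2]<70);P=L[b]
print(len(P),np.percentile(P,[2,50,98],axis=0) if len(P) else '')
E
```

```text
26.75 [590.58850945 -89.68331731 203.11163084] [ 0.25267902 -0.23880536 -0.26141166] [-7.66552066 -0.89480722]
lip 306 [[-58.7, -22.8, 13.1], [-55.8, 2.0, 18.3], [-48.6, 25.6, 19.7]]
platetop 1089 [[-47.0, -23.3, 5.1], [-6.7, 8.1, 6.5], [20.2, 23.4, 7.4]]
backstop 200 [[21.5, -22.7, 10.7], [25.8, 12.8, 12.3], [30.8, 22.4, 14.0]]
26.8 [588.78471039 -89.34394527 199.98700185] [-0.23393173  0.16880986 -0.8298435 ]
tcp dock [-9.4 -0.3]
side 0.78 [[-302.3, -87.7, 3.1], [-280.8, -78.0, 3.4], [-267.4, -56.1, 4.3]]
side 0.74 [[-60.6, -25.6, 3.1], [-18.5, -9.5, 6.4], [17.6, 26.6, 9.9]]
side 0.69 [[-153.3, 168.6, 3.2], [-143.6, 196.4, 3.6], [-120.0, 210.7, 4.5]]
732 [[-16.36832697 -31.42429167  51.21355158]
 [-12.15939597   3.51735972  58.13419795]
 [ -6.98745047  32.48467375  59.93321289]]
```

View pics/wrist18.png

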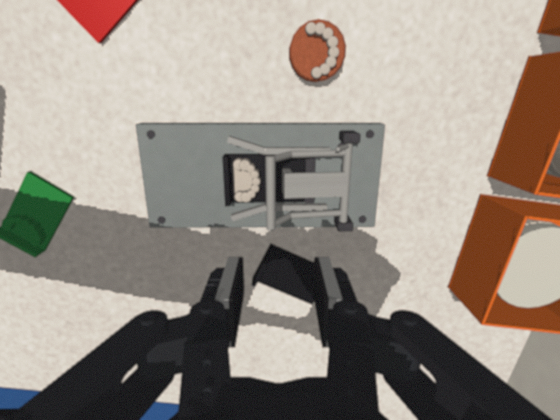

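View pics/side18.png

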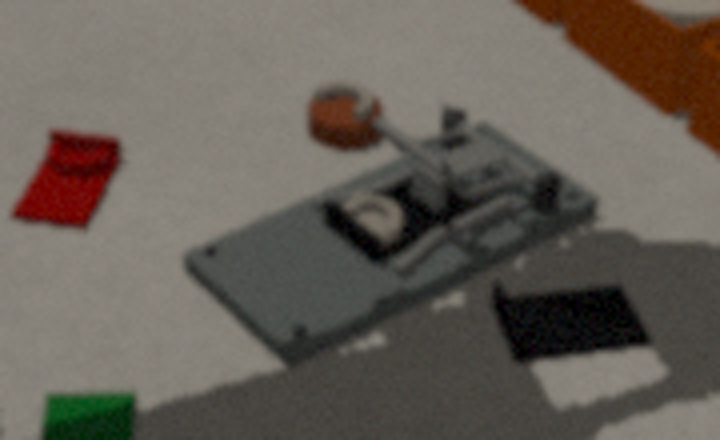

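```bash
python3 - <<'E'
from h import *
p,d=imaging.read_camera('side');p0=np.load('/tmp/side0.npz')['p']
df=np.abs(p.astype(int)-p0).sum(2)>120;save('diff',(df*255).astype(np.uint8)[...,None].repeat(3,2))
for n in ['spare','model_a']:
    print(n,[np.round(o['box'],1).tolist() for o in imaging.regions_of(n,'side')[:4]])
print(job.close_job())
E
```

```text
spare [[361.9, 259.9, 37.6, 21.9]]
model_a [[224.2, 167.0, 14.4, 10.0]]
the job is handed in; nothing more can be done
None
```

I handed the job in after about 27 s of robot time, with the plate against the backstop and the clip resting on it. No verdict was reported.

- **Clip up:** I gripped the bar and swung the clip along its arc to about 1.25 rad. After I let go it stayed up.
- **Plate in:** I pushed the plate low on its lip with two fingers, at 10 mm/s or less near the end. It stalled against the backstop at about 7.5 N.
- **Clip down:** I gripped the bar again and guided the clip down until the nose touched the plate. Wrist force was then about 8 N upward, and the bar height matched 0.08 rad. Then I released it and rose clear.

**Last checks:**
- **Clip:** the bar top is 58 mm above the bed, which is the expected resting height on a plate.
- **Plate:** the lip has not moved since the push to within 0.1 mm. Its front edge measured 20.2 mm and the backstop face 21.5 mm. They measured 20.3 and 21.1 right after the push. That is within camera accuracy, so a sub-millimetre gap cannot be ruled out by camera. I did not press the plate again after closing the clip.
- **Bystanders:** the spare and model_a look unmoved in the side view, but that is by eye. I made a before/after difference picture and did not look at it. The detector's box for the spare sits where it was. Its only box for "model_a" lies where the white model stands, so it gives no check on model_a. I did not check the flask, mug, mouse or dropper separately.
- **Arm:** it touches nothing.

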